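# Fetch the garlic from behind the jars

## Robot

A 7-joint arm with a two-finger parallel gripper is mounted at the origin on a cart in front of the work surface, level with it; the furniture and walls round the work are solid. World frame = base frame: x ahead of the robot, y to its left, z up, the work surface at z = 0. Lengths are in m, angles in rad, forces in N, time in s.
With the tool pointing down it reaches from about 0.35 to 0.9 m from the base axis. Payload 7.2 kg.
Tool frame: the origin (TCP) lies between the finger pads; the fingertips stand 17 mm ahead of it and the grasp point (between the pads) lies 2 mm behind it; z points along the fingers, x is the direction in which the jaws open and shut, and the axes are right-handed (so a half turn about z gives the same grasp; the last joint's range is limited). The gripper opens to 85 mm and grips with 20 to 120 N. Pads are 22 mm wide; open, the fingers measure 114 mm over their backs; the gripper's body (76 mm by 85 mm) begins 54 mm behind the grasp point. The pads swing forward as they close: fully open they stand 13 mm farther back than shut.
Start: joints at [1.17, 0.411, -0.013, 1.596, 0.006, 1.134, -0.082], TCP at [0.204, -0.591, 0.248] pointing down, gripper open.
Joint ranges: [-2.95, 2.95], [-0.29, 1.99], [-1.47, 1.44], [0.14, 2.54], [-1.03, 4.17], [0.13, 1.85], [-2.86, 2.86]. Speed limits (rad/s): [2.39, 2.39, 3.01, 3.01, 3.14, 3.14, 3.14].

## Interface

Orientations are given as a rotation vector (axis times angle).
In Python, from rig import robot gives the robot as it stands.
- The arm moves only by the tool arm_command, never from a script. Its argument "increments" is a list of rows, each an object with "xyz": the shift along the world's x, y, z in mm, a list of three; "twist": the turn, a rotation vector about the world's x, y, z in degrees, a list of three; "jaw": the finger opening in mm, from 0 to 85.4. A call has 1 to 5 rows; each row shifts and turns the commanded pose from where the row before left it; what a row does not reach is not made up. A row lasts 1/12 s, in which the tool goes at most 41.7 mm and 7.16 degrees, less where a joint would pass 70% of its speed; a pose out of reach is approached as far as the arm can. A call with a gripper value outside its range is refused whole. The fingers move at their own pace and stop on an object; "grip_force" is the grip in N (left out, the last holds). Time passes only in rows, so rows that do not move let the fingers close. It gives the time, the measured TCP pose, the force and the opening at its end, in the units of the state.
- robot.observe(): the state, without advancing time (a new reading comes with each control period).
- robot.capture(name): name is "scene" or "top"; returns (picture, depth): 480x640x3 uint8, red, green, blue; 480x640 float32, m along the optical axis (not along the pixel's ray), 0 where there is no reading.
- robot.get_calibration(name): a dict with "fx", "fy", "cx", "cy" (pixels), "k1" (the pictures are not rectified: a ray, as slopes to the right and down, at radius r is drawn at 1 + k1 r^2 times it, then the intrinsics apply), "R" (3x3) and "t" (3): a world point X has camera coordinates R X + t. Camera axes: x right, y down, z forward; pixel columns grow to the right and rows downward; lengths in m; the calibration is good to about 2 mm. A picture is of the moment at which its call begins. get_calibration takes no time and is no camera call.
- robot.hand_in(): hands the job in, once; it reports no verdict.
The state is a dict: "clock": time; "joint_positions": joint angles; "dq": joint speeds; "effort": joint torques, N m; "tool_pos": TCP position; "tool_rot": TCP orientation; "contact_force": force on the tool from outside, world axes, zero at the start; "torque": the same for the moment, N m; "width": finger opening in m.
Only numpy, scipy, OpenCV 4.12 (cv2) and the standard library are available. Lean on these libraries where they do the work, as an engineer would, in place of code of your own. Each camera call takes 0.05 s, during which the arm holds its last target. There are 200 camera calls.

## Task

A garlic bulb sits at the back of the wooden jar rack, penned in by the two jars (of three) that stand on either side in front of it. Stand those two jars upright on the wooden tray, both at once, leaving the third in its place; then set the garlic, sitting upright on its flat base, in the middle of the small round board and leave it there, and put the two jars back upright, each exactly on the place where it stood at the start. Tip no jar over and leave the matchbox on the rack where it is.

Things in the scene. Friction and masses are not known exactly. Their poses are not given: they have to be found in the camera images.
- jar_rack: Wooden jar rack, fixed, 140 (x) x 310 (y) mm. Origin: centre of its underside; x points to its back board, y along its length, z up. Base top at z = 10 mm (things stand there). Back board: front face at x = 60 mm, top at z = 60 mm. Front lip at x = -67 mm, 18 mm high.
- middle_place (a point): Centre of the rack's middle cork round, on the base top, at rack x = -8, y = 0 mm; axes as the rack. Flat cork rounds 72 mm across mark three jar places, here and at y = -108 and +108 mm; a jar stands on each, in any order. Behind each jar about 35 mm are free to the back board: grip it from above with the fingers closing along the rack's x.
- side_tray: Flat light wooden tray (a plain slab without rim), fixed, 88 (x) x 210 (y) x 12 mm, room for two jars side by side along y. Origin: centre of its underside; top at z = 12 mm.
- round_board: Small round dark wooden board, fixed, 92 mm across, 14 mm thick. Origin: centre of its underside; top at z = 14 mm.
- garlic: Garlic bulb, whitish, 53 mm across, 52 mm high, about 60 g, widest near 24 mm height. Origin: centre of its underside, z up. It sits at rack x = 29, y = -54 or +54 mm, about 5 mm from the back board and from the jars on the two rounds next to it (54 mm either side along the rack's y). Once these are gone, grip it with the fingers closing along the rack's y.
- white_jar: White jar with white screw lid, round, 62 mm across (lid 58), 98 mm high, loose, about 0.22 kg. Origin: centre of its underside, z up.
- black_jar: Glass jar with black screw lid, round, 66 mm across up to 74 mm height (lid 60), 82 mm high, loose, about 0.25 kg. Origin: centre of its underside, z up.
- steel_tin: Plain round steel tin with a light wooden lid, 64 mm across up to 74 mm height (lid 60), 90 mm high, loose, about 0.2 kg. Origin: centre of its underside, z up.
- matchbox: Matchbox, 36 x 52 x 15 mm, loose, lying flat in the other back place of the rack (x = 34, y = +54 or -54 mm); not to be moved. Origin: centre of its underside.
There are look-alikes about, which are no part of the job. Of the things that look like the steel_tin, the larger one is meant.

How it is judged:
On the way, in this order (a step that is already met when the one before it is completed fails the run):
1. two jars stand upright and released on the tray, the third still in its place and the garlic still in the rack ((((distance of white_jar from where it was at the start of the episode below 0.015 m and angle between white_jar's own z axis and vertical below 0.1 rad) and (x of black_jar in the frame of side_tray between -0.044 and 0.044 m and y of black_jar in the frame of side_tray between -0.105 and 0.105 m and z of black_jar in the frame of side_tray between 0.008 and 0.018 m and angle between black_jar's own z axis and vertical below 0.15 rad and linear speed of black_jar below 0.03 m/s and contact force between the fingers and black_jar below 0.2 N) and (x of steel_tin in the frame of side_tray between -0.044 and 0.044 m and y of steel_tin in the frame of side_tray between -0.105 and 0.105 m and z of steel_tin in the frame of side_tray between 0.008 and 0.018 m and angle between steel_tin's own z axis and vertical below 0.15 rad and linear speed of steel_tin below 0.03 m/s and contact force between the fingers and steel_tin below 0.2 N)) or ((distance of black_jar from where it was at the start of the episode below 0.015 m and angle between black_jar's own z axis and vertical below 0.1 rad) and (x of white_jar in the frame of side_tray between -0.044 and 0.044 m and y of white_jar in the frame of side_tray between -0.105 and 0.105 m and z of white_jar in the frame of side_tray between 0.008 and 0.018 m and angle between white_jar's own z axis and vertical below 0.15 rad and linear speed of white_jar below 0.03 m/s and contact force between the fingers and white_jar below 0.2 N) and (x of steel_tin in the frame of side_tray between -0.044 and 0.044 m and y of steel_tin in the frame of side_tray between -0.105 and 0.105 m and z of steel_tin in the frame of side_tray between 0.008 and 0.018 m and angle between steel_tin's own z axis and vertical below 0.15 rad and linear speed of steel_tin below 0.03 m/s and contact force between the fingers and steel_tin below 0.2 N)) or ((distance of steel_tin from where it was at the start of the episode below 0.015 m and angle between steel_tin's own z axis and vertical below 0.1 rad) and (x of white_jar in the frame of side_tray between -0.044 and 0.044 m and y of white_jar in the frame of side_tray between -0.105 and 0.105 m and z of white_jar in the frame of side_tray between 0.008 and 0.018 m and angle between white_jar's own z axis and vertical below 0.15 rad and linear speed of white_jar below 0.03 m/s and contact force between the fingers and white_jar below 0.2 N) and (x of black_jar in the frame of side_tray between -0.044 and 0.044 m and y of black_jar in the frame of side_tray between -0.105 and 0.105 m and z of black_jar in the frame of side_tray between 0.008 and 0.018 m and angle between black_jar's own z axis and vertical below 0.15 rad and linear speed of black_jar below 0.03 m/s and contact force between the fingers and black_jar below 0.2 N))) and distance of garlic from where it was at the start of the episode below 0.03 m), for 0.2 s.
2. the garlic sits upright, released, in the middle of the round board (angle between garlic's own z axis and vertical below 0.35 rad and horizontal distance between garlic and round_board below 0.02 m and z of garlic in the frame of round_board between 0.008 and 0.024 m and linear speed of garlic below 0.03 m/s and contact force between the fingers and garlic below 0.2 N), for 0.2 s.
At the end, for the whole second after the job is handed in: The garlic sits upright on the round board within 20 mm of its centre; all three jars stand upright on the rack within 15 mm of where each stood at the start; the matchbox is within 15 mm of its start; all is released and at rest (all of step 2 and distance of each of white_jar, black_jar, steel_tin, matchbox from where it was at the start of the episode below 0.015 m and angle between each of white_jar, black_jar, steel_tin's own z axis and vertical below 0.1 rad and linear speed of each of white_jar, black_jar, steel_tin below 0.03 m/s and contact force between the fingers and white_jar below 0.2 N and contact force between the fingers and black_jar below 0.2 N and contact force between the fingers and steel_tin below 0.2 N); the robot touches nothing.
It fails at once if a jar is tipped over (more than 45 degrees) (angle between any of white_jar, black_jar, steel_tin's own z axis and vertical above 0.8 rad).
It fails at once if the matchbox is moved more than 15 mm (distance of matchbox from where it was at the start of the episode above 0.015 m).
It also fails if it takes over 125 s, if anything falls off the work surface, if the arm or the gripper's body presses on something with over 40 N, if the wrist force passes 120 N, or if a joint passes its speed limit or range.

## Working session

There is one attempt and no reset: what is moved stays moved. The work goes in short steps, Python scripts to look and compute and a tool call to move; the robot and the scene stay as the last step left them, time stands still between calls to the robot, and variables do not carry over. Pictures are saved under pics/ and viewed, on a budget of 14 in all, crops included, one or two more only if the job needs it, and the job is handed in when it is done.

Besides the shell and the picture viewer there is one more tool, called as name(argument=value, ...) on one line, values as JSON. arm_command: Moves the arm, as the interface text tells. Its arguments: {"type":"object","properties":{"increments":{"type":"array","items":{"type":"object","properties":{"xyz":{"type":"array","items":{"type":"number"}},"twist":{"type":"array","items":{"type":"number"}},"jaw":{"type":"number"}}}},"grip_force":{"type":"number"}},"required":["increments"]}

```bash
mkdir -p pics; cat > h.py <<'E'
import numpy as np,cv2
from rig import robot
def grab(n):
    p,d=robot.capture(n); np.savez(f'{n}.npz',p=p,d=d); return p,d
def K(c): return np.array([[c['fx'],0,c['cx']],[0,c['fy'],c['cy']],[0,0,1.]])
def slopes(c,uv):
    uv=np.atleast_2d(np.float64(uv)); q=(uv-[c['cx'],c['cy']])/[c['fx'],c['fy']]; s=q.copy()
    for _ in range(20): s=q/(1+c['k1']*(s**2).sum(1,keepdims=True))
    return s
def onplane(n,uv,z):
    c=robot.get_calibration(n); R=np.array(c['R']);t=np.array(c['t']); s=slopes(c,uv)
    d=np.c_[s,np.ones(len(s))]@R; o=-R.T@t
    return o+d*((z-o[2])/d[:,2])[:,None]
def cloud(n,d):
    c=robot.get_calibration(n); R=np.array(c['R']);t=np.array(c['t'])
    v,u=np.mgrid[0:480,0:640]; s=slopes(c,np.c_[u.ravel(),v.ravel()])
    P=(np.c_[s,np.ones(len(s))]*d.reshape(-1,1)-t)@R
    P[d.ravel()==0]=np.nan
    return P.reshape(480,640,3)
def proj(n,X):
    c=robot.get_calibration(n); p=np.atleast_2d(X)@np.array(c['R']).T+np.array(c['t']); s=p[:,:2]/p[:,2:]
    return s*(1+c['k1']*(s**2).sum(1,keepdims=True))*[c['fx'],c['fy']]+[c['cx'],c['cy']]
E
python3 - <<'E'
from h import *
print(robot.observe())
for n in('scene','top'):
    p,d=grab(n); cv2.imwrite(f'pics/{n}0.png',p[...,::-1]); c=robot.get_calibration(n); print(n,c,(d>0).mean())
E
```

```text
{'clock': 0.0, 'joint_positions': array([ 1.16979747,  0.41187346, -0.01273606,  1.59703729,  0.00559214,
        1.13428581, -0.08223378]), 'dq': array([ 0.00150326, -0.00044554,  0.00095832, -0.0001028 ,  0.00031871,
       -0.00146224, -0.00086427]), 'effort': array([ 3.25924821e-04, -6.00617337e+01,  6.82347380e-01, -2.99408287e+01,
        1.37260754e-02,  1.06478031e-02, -1.78405446e-05]), 'tool_pos': array([ 0.20400925, -0.59027968,  0.24747215]), 'tool_rot': array([-2.55803195e+00,  1.82231978e+00,  2.08853124e-03]), 'contact_force': array([-0.45218886,  0.43993526,  0.21755752]), 'torque': array([0.0074877 , 0.0009063 , 0.00571628]), 'width': 0.08578208204016818}
scene {'fx': 580.9030909909831, 'fy': 580.9030909909831, 'cx': 322.27831674101844, 'cy': 242.30026290045353, 'k1': 0.06374941768055549, 'R': array([[-0.54266969, -0.83968209, -0.021062  ],
       [-0.39466723,  0.27704007, -0.87606311],
       [ 0.74144952, -0.46710041, -0.48173625]]), 't': array([0.34712864, 0.27138525, 0.93732019])} 0.9960677083333334
top {'fx': 583.8640315934526, 'fy': 583.8640315934526, 'cx': 310.22494763709835, 'cy': 235.4873817452984, 'k1': -0.1885707394317641, 'R': array([[-0.01937482, -0.99980894,  0.0025901 ],
       [-0.98754779,  0.01873257, -0.15620003],
       [ 0.15612167, -0.00558419, -0.98772205]]), 't': array([0.00431662, 0.6082402 , 1.12392956])} 0.9960709635416667
```

View pics/scene0.png

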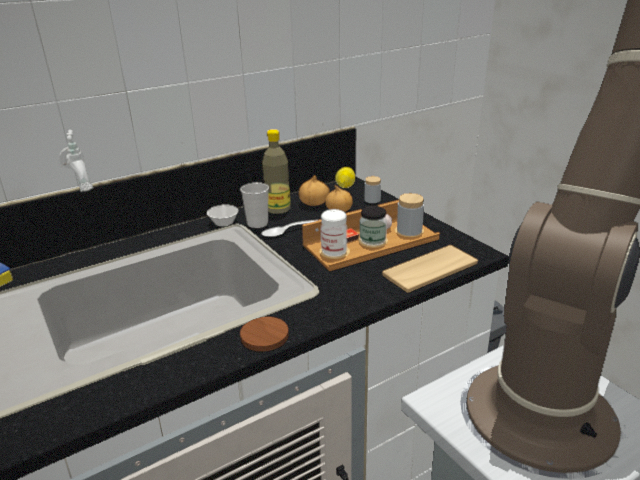

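View pics/top0.png

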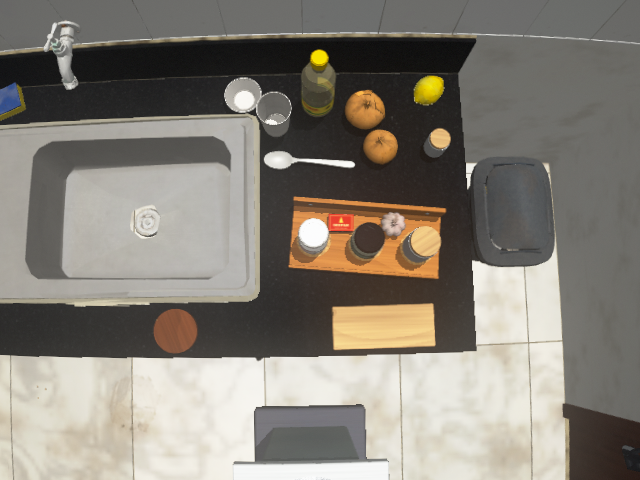

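Scene view: the rack holds the white jar (333,232), black jar (373,226), big tin (410,215) and garlic (385,220). The tray is at (430,268) and the board at (264,333). Top view: white (313,236), black (367,241), tin (421,243), garlic (392,223), matchbox (340,222), tray (384,327), board (175,330).

The steel_tin candidates are the top-view (421,243) one on the rack and a smaller one at (437,142) behind it. The one on the rack is larger and stands on a cork round, so it is the one meant. The garlic is between the black jar and the tin, so those two move.

```bash
cat > m.py <<'E'
from h import *
def fit(P,lo,hi,box):
    x0,x1,y0,y1=box; m=(P[...,2]>lo)&(P[...,2]<hi)&(P[...,0]>x0)&(P[...,0]<x1)&(P[...,1]>y0)&(P[...,1]<y1)
    return m
def rect(m,P):
    q=P[m][:,:2].astype(np.float32); return cv2.minAreaRect(q)
E
python3 - <<'E'
from m import *
f=np.load('top.npz');p,d=f['p'],f['d'];P=cloud('top',d)
hsv=cv2.cvtColor(p,cv2.COLOR_RGB2HSV)
for nm,(u,v) in dict(white=(313,232),black=(367,238),tin=(426,240),small=(439,137),garlic=(392,223),match=(340,222),tray=(384,327),board=(175,330),rackbase=(340,262),back=(360,204),counter=(280,330)).items(): print(nm,P[v,u].round(4))
# flat regions: connected component at the seed's height
for nm,(u,v),tol in [('white',(313,232),.006),('black',(367,238),.005),('tin',(426,240),.005),('small',(439,137),.005),('match',(340,222),.004),('tray',(384,327),.004),('board',(175,330),.004)]:
    z=P[v,u,2]; m=(abs(P[...,2]-z)<tol).astype(np.uint8)
    _,l=cv2.connectedComponents(m); mm=l==l[v,u]; q=P[mm]; (c,s,a)=cv2.minAreaRect(q[:,:2].astype(np.float32)); cc,r=cv2.minEnclosingCircle(q[:,:2].astype(np.float32))
    print(nm,'n',mm.sum(),'z',np.median(q[:,2]).round(4),'rect',np.round(c,4),np.round(s,4),round(a,1),'circ',np.round(cc,4),round(r,4),'mean',q[:,:2].mean(0).round(4))
# rack outline from orange hue, dilated region z<0.07
ok=(hsv[...,0]>5)&(hsv[...,0]<16)&(hsv[...,1]>150)
roi=np.zeros_like(ok);roi[190:285,280:455]=1
for lo,hi in((.052,.068),(.005,.014)):
    m=ok&roi&(P[...,2]>lo)&(P[...,2]<hi); q=P[m]; print(lo,m.sum(),cv2.minAreaRect(q[:,:2].astype(np.float32)),np.median(q[:,2]))
a=cv2.resize(p[190:360,280:460],None,fx=4.4,fy=3.5,interpolation=cv2.INTER_CUBIC); 
a=cv2.resize(p[120:290,280:460],None,fx=3.5,fy=3.5,interpolation=cv2.INTER_CUBIC); cv2.imwrite('pics/crop1.png',a[...,::-1])
E
```

```text
white [ 0.6058 -0.0124  0.1053]
black [ 0.5942 -0.1167  0.0923]
tin [ 0.587  -0.2303  0.0997]
small [ 0.8069 -0.2775  0.0629]
garlic [ 0.6271 -0.1702  0.0679]
match [ 0.638  -0.069   0.0289]
tray [ 0.4225 -0.154   0.0119]
board [0.4233 0.2721 0.0161]
rackbase [ 0.5574 -0.0676  0.0128]
back [ 0.6678 -0.1081  0.0628]
counter [ 4.21e-01  5.81e-02 -1.00e-04]
white n 672 z 0.1074 rect [ 0.6048 -0.0134] [0.0557 0.0555] 63.9 circ [ 0.6049 -0.0131] 0.0288 mean [ 0.6043 -0.0132]
black n 716 z 0.0915 rect [ 0.5966 -0.1216] [0.0565 0.0596] 84.7 circ [ 0.5961 -0.1227] 0.0303 mean [ 0.596  -0.1219]
tin n 728 z 0.0999 rect [ 0.5855 -0.2282] [0.0587 0.0594] 88.9 circ [ 0.5857 -0.2295] 0.0309 mean [ 0.5849 -0.2284]
small n 300 z 0.0647 rect [ 0.8041 -0.2778] [0.0408 0.0413] 9.5 circ [ 0.805  -0.2782] 0.0222 mean [ 0.8034 -0.2774]
match n 292 z 0.027 rect [ 0.6376 -0.0712] [0.0495 0.0357] 88.7 circ [ 0.6375 -0.0712] 0.0303 mean [ 0.6373 -0.0709]
tray n 4002 z 0.0121 rect [ 0.4235 -0.1537] [0.0891 0.2097] 1.2 circ [ 0.4242 -0.1535] 0.1118 mean [ 0.4239 -0.1527]
board n 1329 z 0.0149 rect [0.4214 0.272 ] [0.0898 0.0898] 89.7 circ [0.4222 0.2729] 0.0464 mean [0.4215 0.2726]
0.052 721 ((0.6679615378379822, -0.12830442190170288), (0.3062891364097595, 0.011913787573575974), 84.48419189453125) 0.05967721102647975
0.005 3621 ((0.5984690189361572, -0.12263725697994232), (0.31031081080436707, 0.13206210732460022), 84.6530990600586) 0.010062283620588159
```

View pics/crop1.png

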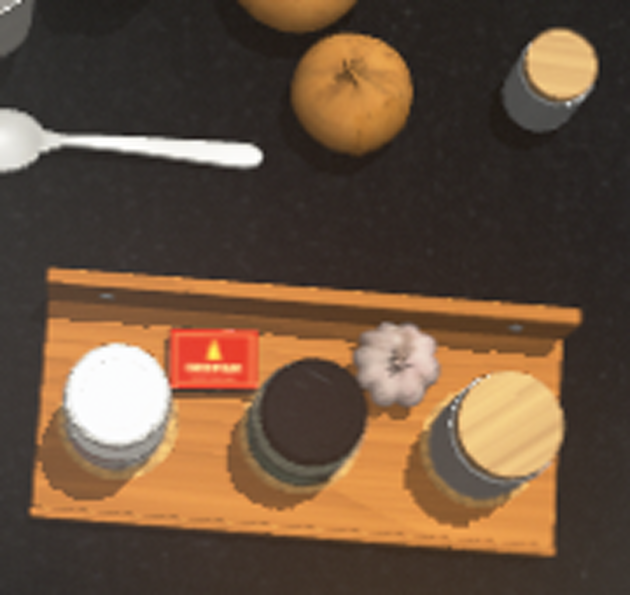

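The crop confirms it: the large wooden-lidded tin stands on the right cork round at (500,440), and the small look-alike is off the rack at (550,80). Measured tops (108, 92, 100 mm), the 216 mm spacing and the back board all fit the given sizes. The rack yaw is about -5.4°. I'll move above the tin first.

```bash
cat > g.py <<'E'
import sys
from h import *
from scipy.spatial.transform import Rotation as Ro
# usage: g.py x y z yaw  -> increments left (mm, deg about world axes)
def delta(x,y,z,yaw):
    o=robot.observe(); R=Ro.from_rotvec(o['tool_rot'])
    best=None
    for k in(0,180):
        T=Ro.from_euler('z',yaw+k,degrees=True)*Ro.from_euler('x',180,degrees=True)
        r=(T*R.inv()).as_rotvec(degrees=True)
        if best is None or np.linalg.norm(r)<np.linalg.norm(best): best=r
    print('t',round(o['clock'],2),'pos',o['tool_pos'].round(4),'w',round(o['width'],4),'F',o['contact_force'].round(1),'q',o['joint_positions'].round(2))
    print('d_mm',((np.array([x,y,z])-o['tool_pos'])*1000).round(1),'twist',best.round(2))
if __name__=='__main__': delta(*map(float,sys.argv[1:5]))
E
python3 g.py .585 -.2287 .2 -5.4
```

```text
t 0.1 pos [ 0.204  -0.5903  0.2475] w 0.0855 F [-0.3 -0.5  0.4] q [ 1.17  0.41 -0.01  1.6   0.01  1.13 -0.08]
d_mm [381.  361.6 -47.5] twist [-5.000e-02 -8.000e-02  6.553e+01]
```

arm_command(increments=[{"xyz": [32,30,-2],"twist": [0,0,5.4],"jaw": 85},{"xyz": [32,30,-2],"twist": [0,0,5.4],"jaw": 85},{"xyz": [32,30,-2],"twist": [0,0,5.4],"jaw": 85},{"xyz": [32,30,-2],"twist": [0,0,5.4],"jaw": 85},{"xyz": [32,30,-2],"twist": [0,0,5.4],"jaw": 85}], grip_force=35)

```text
clock: 0.52
tool_pos: [0.3569, -0.4467, 0.2385]
tool_rot: [-2.916, 1.169, 0.001]
contact_force: [-0.1, -0.3, 0.1]
width: 0.0852
```

arm_command(increments=[{"xyz": [32,30,-2],"twist": [0,0,5.4],"jaw": 85},{"xyz": [32,30,-2],"twist": [0,0,5.4],"jaw": 85},{"xyz": [32,30,-2],"twist": [0,0,5.4],"jaw": 85},{"xyz": [32,30,-2],"twist": [0,0,5.4],"jaw": 85},{"xyz": [32,30,-2],"twist": [0,0,5.4],"jaw": 85}])

```text
clock: 0.93
tool_pos: [0.5088, -0.3044, 0.2291]
tool_rot: [-3.108, 0.456, 0.0]
contact_force: [0.3, -0.8, -0.0]
width: 0.0845
```

arm_command(increments=[{"xyz": [30,30,-15],"twist": [0,0,5.4],"jaw": 85},{"xyz": [30,30,-15],"twist": [0,0,5.4],"jaw": 85},{"xyz": [0,0,0],"jaw": 85}])

```text
schema error: expected keys xyz, twist, jaw
```

```bash
python3 g.py .585 -.2287 .2 -5.4
```

```text
t 0.93 pos [ 0.5088 -0.3044  0.2291] w 0.0845 F [ 0.3 -0.8 -0. ] q [ 0.72  0.4  -0.34  1.68  0.15  1.09  0.04]
d_mm [ 76.2  75.7 -29.1] twist [-0.   -0.02 11.28]
```

arm_command(increments=[{"xyz": [30,30,-14],"twist": [0,0,5.7],"jaw": 85},{"xyz": [30,30,-14],"twist": [0,0,5.7],"jaw": 85},{"xyz": [0,0,0],"twist": [0,0,0],"jaw": 85},{"xyz": [0,0,0],"twist": [0,0,0],"jaw": 85}])

```text
clock: 1.27
tool_pos: [0.5647, -0.2468, 0.2016]
tool_rot: [-3.136, 0.144, 0.003]
contact_force: [-0.6, -0.3, -0.6]
width: 0.0849
```

```bash
python3 g.py .585 -.2287 .2 -5.4
```

```text
t 1.27 pos [ 0.5647 -0.2468  0.2016] w 0.0849 F [-0.6 -0.3 -0.6] q [ 0.62  0.47 -0.4   1.65  0.2   1.06  0.07]
d_mm [20.3 18.1 -1.6] twist [-0.14 -0.11 -0.16]
```

arm_command(increments=[{"xyz": [20.5,18,0],"twist": [0,0,0],"jaw": 85},{"xyz": [0,0,-25],"twist": [0,0,0],"jaw": 85},{"xyz": [0,0,-25],"twist": [0,0,0],"jaw": 85},{"xyz": [0,0,0],"twist": [0,0,0],"jaw": 85}])

```text
clock: 1.6
tool_pos: [0.5809, -0.2329, 0.1488]
tool_rot: [-3.137, 0.155, 0.011]
contact_force: [-1.0, -0.2, -0.6]
width: 0.0854
```

```bash
python3 g.py .585 -.2287 .06 -5.4; python3 -c "
from h import *
p,d=grab('scene'); a=cv2.resize(p[140:290,270:470],None,fx=4,fy=4); cv2.imwrite('pics/s1.png',a[...,::-1])"
```

```text
t 1.6 pos [ 0.5809 -0.2329  0.1488] w 0.0854 F [-1.  -0.2 -0.6] q [ 0.57  0.54 -0.38  1.67  0.23  0.98  0.01]
d_mm [  4.1   4.2 -88.8] twist [-0.08 -0.41  0.27]
```

View pics/s1.png

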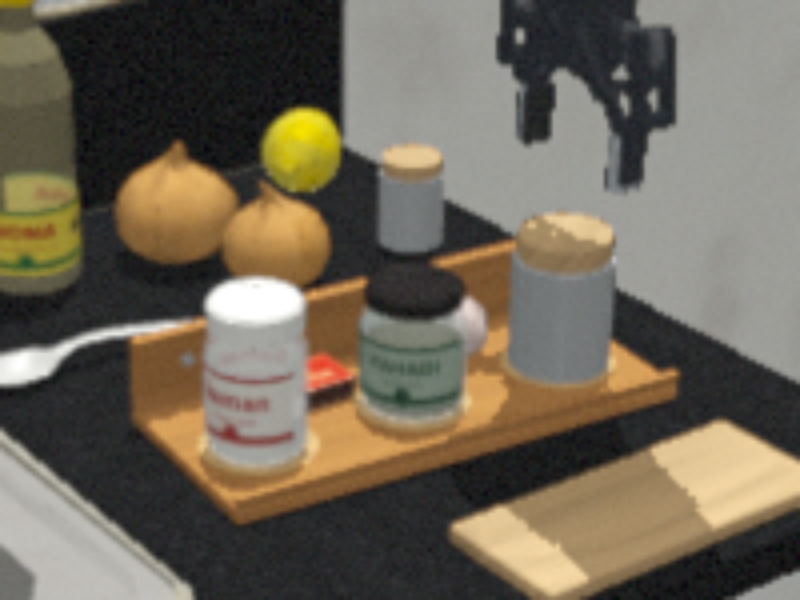

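The gripper hangs over the tin: fingers at (535,110) and (630,160), lid at (565,230). The tool pose says 4 mm is still to go in x and y.

arm_command(increments=[{"xyz": [4,4,0],"twist": [0,0,0],"jaw": 85},{"xyz": [0,0,-10],"twist": [0,0,0],"jaw": 85},{"xyz": [0,0,0],"twist": [0,0,0],"jaw": 85},{"xyz": [0,0,0],"twist": [0,0,0],"jaw": 85}])

```text
clock: 1.98
tool_pos: [0.5883, -0.2283, 0.1436]
tool_rot: [3.138, -0.152, 0.0]
contact_force: [-0.6, 0.5, 0.2]
width: 0.0851
```

```bash
python3 g.py .585 -.2287 .06 -5.4
```

```text
t 1.98 pos [ 0.5883 -0.2283  0.1436] w 0.0851 F [-0.6  0.5  0.2] q [ 0.56  0.55 -0.38  1.67  0.24  0.97 -0.  ]
d_mm [ -3.3  -0.4 -83.6] twist [0.02 0.01 0.14]
```

arm_command(increments=[{"xyz": [-3,0,0],"twist": [0,0,0],"jaw": 85},{"xyz": [0,0,-20],"twist": [0,0,0],"jaw": 85},{"xyz": [0,0,0],"twist": [0,0,0],"jaw": 85},{"xyz": [0,0,0],"twist": [0,0,0],"jaw": 85},{"xyz": [0,0,-10],"twist": [0,0,0],"jaw": 85}])

```text
clock: 2.4
tool_pos: [0.5867, -0.2285, 0.1154]
tool_rot: [3.137, -0.152, 0.006]
contact_force: [1.0, -0.1, 1.4]
width: 0.085
```

arm_command(increments=[{"xyz": [0,0,-20],"twist": [0,0,0],"jaw": 85},{"xyz": [0,0,-15],"twist": [0,0,0],"jaw": 85},{"xyz": [0,0,-15],"twist": [0,0,0],"jaw": 85},{"xyz": [0,0,0],"twist": [0,0,0],"jaw": 85},{"xyz": [0,0,0],"twist": [0,0,0],"jaw": 85}])

```text
clock: 2.82
tool_pos: [0.585, -0.228, 0.0629]
tool_rot: [-3.138, 0.151, 0.002]
contact_force: [0.5, -0.4, -0.9]
width: 0.0849
```

```bash
python3 g.py .585 -.2287 .06 -5.4
```

```text
t 2.82 pos [ 0.585  -0.228   0.0629] w 0.0849 F [ 0.5 -0.4 -0.9] q [ 0.54  0.65 -0.35  1.73  0.29  0.82 -0.04]
d_mm [-0.  -0.7 -2.9] twist [-0.03 -0.06  0.13]
```

No contact and well placed; I'll close the jaws.

arm_command(increments=[{"xyz": [0,0,0],"twist": [0,0,0],"jaw": 58},{"xyz": [0,0,0],"twist": [0,0,0],"jaw": 58},{"xyz": [0,0,0],"twist": [0,0,0],"jaw": 58},{"xyz": [0,0,0],"twist": [0,0,0],"jaw": 58},{"xyz": [0,0,0],"twist": [0,0,0],"jaw": 58}], grip_force=35)

```text
clock: 3.23
tool_pos: [0.5863, -0.2284, 0.0647]
tool_rot: [3.137, -0.152, 0.004]
contact_force: [0.6, 0.7, 6.7]
width: 0.0623
```

arm_command(increments=[{"xyz": [0,0,0],"twist": [0,0,0],"jaw": 50},{"xyz": [0,0,0],"twist": [0,0,0],"jaw": 50},{"xyz": [0,0,0],"twist": [0,0,0],"jaw": 50}])

```text
clock: 3.48
tool_pos: [0.5863, -0.2283, 0.0647]
tool_rot: [3.137, -0.152, 0.004]
contact_force: [-0.5, 0.7, 6.2]
width: 0.0617
```

```bash
python3 g.py .585 -.2287 .06 -5.4
```

```text
t 3.48 pos [ 0.5863 -0.2283  0.0647] w 0.0617 F [-0.5  0.7  6.2] q [ 0.54  0.64 -0.35  1.73  0.29  0.82 -0.04]
d_mm [-1.3 -0.4 -4.7] twist [0.05 0.14 0.14]
```

arm_command(increments=[{"xyz": [0,0,10],"twist": [0,0,0],"jaw": 50},{"xyz": [0,0,20],"twist": [0,0,0],"jaw": 50},{"xyz": [0,0,20],"twist": [0,0,0],"jaw": 50},{"xyz": [0,0,0],"twist": [0,0,0],"jaw": 50}])

```text
clock: 3.82
tool_pos: [0.5873, -0.2286, 0.1176]
tool_rot: [3.136, -0.152, 0.009]
contact_force: [1.1, -0.6, -1.0]
width: 0.0622
```

arm_command(increments=[{"xyz": [-20,3,0],"twist": [0,0,0],"jaw": 50},{"xyz": [-30,5,0],"twist": [0,0,0],"jaw": 50},{"xyz": [-30,5,0],"twist": [0,0,0],"jaw": 50},{"xyz": [-30,5,0],"twist": [0,0,0],"jaw": 50},{"xyz": [-30,5,0],"twist": [0,0,0],"jaw": 50}])

```text
clock: 4.23
tool_pos: [0.4434, -0.2047, 0.1129]
tool_rot: [-3.138, 0.152, 0.001]
contact_force: [0.3, 0.2, -1.9]
width: 0.0621
```

arm_command(increments=[{"xyz": [-20,2,0],"twist": [0,0,0],"jaw": 50},{"xyz": [0,0,0],"twist": [0,0,0],"jaw": 50},{"xyz": [0,0,0],"twist": [0,0,0],"jaw": 50},{"xyz": [0,0,0],"twist": [0,0,0],"jaw": 50}])

```text
clock: 4.57
tool_pos: [0.4261, -0.2033, 0.1136]
tool_rot: [3.138, -0.152, 0.002]
contact_force: [-0.2, -0.2, -0.8]
width: 0.062
```

```bash
python3 g.py .4248 -.2033 .0667 -5.4
```

```text
t 4.57 pos [ 0.4261 -0.2033  0.1136] w 0.062 F [-0.2 -0.2 -0.8] q [ 0.69  0.36 -0.41  2.08  0.21  0.74  0.04]
d_mm [ -1.3   0.  -46.9] twist [0.02 0.08 0.14]
```

arm_command(increments=[{"xyz": [0,0,-20],"twist": [0,0,0],"jaw": 50},{"xyz": [0,0,-15],"twist": [0,0,0],"jaw": 50},{"xyz": [0,0,-6],"twist": [0,0,0],"jaw": 50},{"xyz": [0,0,0],"twist": [0,0,0],"jaw": 50},{"xyz": [0,0,0],"twist": [0,0,0],"jaw": 50}])

```text
clock: 4.98
tool_pos: [0.4259, -0.2028, 0.0721]
tool_rot: [-3.137, 0.151, 0.0]
contact_force: [0.2, -0.1, -1.0]
width: 0.0619
```

```bash
python3 g.py .4248 -.2033 .0667 -5.4
```

```text
t 4.98 pos [ 0.4259 -0.2028  0.0721] w 0.0619 F [ 0.2 -0.1 -1. ] q [ 0.66  0.43 -0.39  2.1   0.26  0.65 -0.  ]
d_mm [-1.1 -0.5 -5.4] twist [-0.04 -0.01  0.1 ]
```

arm_command(increments=[{"xyz": [0,0,-3],"twist": [0,0,0],"jaw": 50},{"xyz": [0,0,-2],"twist": [0,0,0],"jaw": 50},{"xyz": [0,0,-1],"twist": [0,0,0],"jaw": 50},{"xyz": [0,0,0],"twist": [0,0,0],"jaw": 50},{"xyz": [0,0,0],"twist": [0,0,0],"jaw": 50}])

```text
clock: 5.4
tool_pos: [0.4256, -0.2032, 0.0667]
tool_rot: [3.138, -0.152, 0.001]
contact_force: [-0.6, 1.0, 2.2]
width: 0.062
```

arm_command(increments=[{"xyz": [0,0,0],"twist": [0,0,0],"jaw": 70},{"xyz": [0,0,0],"twist": [0,0,0],"jaw": 85},{"xyz": [0,0,0],"twist": [0,0,0],"jaw": 85},{"xyz": [0,0,0],"twist": [0,0,0],"jaw": 85},{"xyz": [0,0,0],"twist": [0,0,0],"jaw": 85}])

```text
clock: 5.82
tool_pos: [0.4253, -0.2031, 0.0662]
tool_rot: [3.138, -0.152, 0.0]
contact_force: [-1.0, 0.1, 0.4]
width: 0.0849
```

arm_command(increments=[{"xyz": [0,0,15],"twist": [0,0,0],"jaw": 85},{"xyz": [0,0,25],"twist": [0,0,0],"jaw": 85},{"xyz": [0,0,30],"twist": [0,0,0],"jaw": 85},{"xyz": [0,0,20],"twist": [0,0,0],"jaw": 85},{"xyz": [0,0,0],"twist": [0,0,0],"jaw": 85}])

```text
clock: 6.23
tool_pos: [0.4275, -0.2038, 0.16]
tool_rot: [3.135, -0.152, 0.009]
contact_force: [1.0, -0.6, 0.1]
width: 0.0847
```

```bash
python3 g.py .5958 -.1218 .155 -5.4
```

```text
t 6.23 pos [ 0.4275 -0.2038  0.16  ] w 0.0847 F [ 1.  -0.6  0.1] q [ 0.71  0.29 -0.44  2.03  0.17  0.84  0.09]
d_mm [168.3  82.   -5. ] twist [0.17 0.33 0.13]
```

arm_command(increments=[{"xyz": [34,16.4,0],"twist": [0,0,0],"jaw": 85},{"xyz": [34,16.4,0],"twist": [0,0,0],"jaw": 85},{"xyz": [34,16.4,0],"twist": [0,0,0],"jaw": 85},{"xyz": [34,16.4,0],"twist": [0,0,0],"jaw": 85},{"xyz": [32,16.4,0],"twist": [0,0,0],"jaw": 85}])

```text
clock: 6.65
tool_pos: [0.5946, -0.1203, 0.1554]
tool_rot: [3.138, -0.152, -0.001]
contact_force: [0.5, -0.4, -0.5]
width: 0.0849
```

arm_command(increments=[{"xyz": [0,0,0],"twist": [0,0,0],"jaw": 85},{"xyz": [0,0,0],"twist": [0,0,0],"jaw": 85},{"xyz": [0,0,0],"twist": [0,0,0],"jaw": 85},{"xyz": [0,0,0],"twist": [0,0,0],"jaw": 85}])

```text
clock: 6.98
tool_pos: [0.592, -0.1221, 0.1556]
tool_rot: [3.137, -0.153, -0.003]
contact_force: [1.2, -0.3, 0.4]
width: 0.0851
```

```bash
python3 g.py .5958 -.1218 .062 -5.4; python3 -c "
from m import *
p,d=grab('top');P=cloud('top',d);u,v=proj('top',[[.4256,-.203,.102]])[0].round().astype(int)
print(u,v,P[v,u])
m=(abs(P[...,2]-.102)<.007).astype(np.uint8);_,l=cv2.connectedComponents(m);q=P[l==l[v,u]];print(len(q),q.mean(0),q.std(0))"
```

```text
t 6.98 pos [ 0.592  -0.1221  0.1556] w 0.0851 F [ 1.2 -0.3  0.4] q [ 0.44  0.51 -0.43  1.72  0.25  0.97 -0.19]
d_mm [  3.8   0.3 -93.6] twist [ 0.04 -0.1   0.2 ]
416 325 [ 0.42500782 -0.10403595  0.64313396]
304528 [nan nan nan] [nan nan nan]
```

arm_command(increments=[{"xyz": [4,0,0],"twist": [0,0,0],"jaw": 85},{"xyz": [0,0,-25],"twist": [0,0,0],"jaw": 85},{"xyz": [0,0,0],"twist": [0,0,0],"jaw": 85},{"xyz": [0,0,0],"twist": [0,0,0],"jaw": 85},{"xyz": [0,0,0],"twist": [0,0,0],"jaw": 85}])

```text
clock: 7.45
tool_pos: [0.5973, -0.1214, 0.1318]
tool_rot: [3.138, -0.152, 0.0]
contact_force: [0.3, 0.2, 0.7]
width: 0.085
```

```bash
python3 g.py .5958 -.1218 .062 -5.4
```

```text
t 7.45 pos [ 0.5973 -0.1214  0.1318] w 0.085 F [0.3 0.2 0.7] q [ 0.43  0.54 -0.42  1.73  0.27  0.93 -0.2 ]
d_mm [ -1.5  -0.4 -69.8] twist [0.   0.   0.16]
```

arm_command(increments=[{"xyz": [-1,0,-15],"twist": [0,0,0],"jaw": 85},{"xyz": [0,0,-20],"twist": [0,0,0],"jaw": 85},{"xyz": [0,0,-20],"twist": [0,0,0],"jaw": 85},{"xyz": [0,0,-13],"twist": [0,0,0],"jaw": 85},{"xyz": [0,0,0],"twist": [0,0,0],"jaw": 85}])

```text
clock: 7.87
tool_pos: [0.5949, -0.1211, 0.0613]
tool_rot: [-3.138, 0.152, 0.005]
contact_force: [-0.7, 0.5, -0.4]
width: 0.0851
```

arm_command(increments=[{"xyz": [0,0,0],"twist": [0,0,0],"jaw": 85},{"xyz": [0,0,0],"twist": [0,0,0],"jaw": 85},{"xyz": [0,0,0],"twist": [0,0,0],"jaw": 85}])

```text
clock: 8.12
tool_pos: [0.5972, -0.1211, 0.0647]
tool_rot: [3.138, -0.152, 0.003]
contact_force: [-0.5, -0.3, 0.2]
width: 0.085
```

```bash
python3 g.py .5958 -.1218 .062 -5.4
```

```text
t 8.12 pos [ 0.5972 -0.1211  0.0647] w 0.085 F [-0.5 -0.3  0.2] q [ 0.4   0.62 -0.39  1.78  0.32  0.8  -0.24]
d_mm [-1.4 -0.7 -2.7] twist [0.02 0.13 0.13]
```

arm_command(increments=[{"xyz": [-1,0,0],"twist": [0,0,0],"jaw": 85},{"xyz": [0,0,0],"twist": [0,0,0],"jaw": 60},{"xyz": [0,0,0],"twist": [0,0,0],"jaw": 60},{"xyz": [0,0,0],"twist": [0,0,0],"jaw": 60},{"xyz": [0,0,0],"twist": [0,0,0],"jaw": 50}])

```text
clock: 8.53
tool_pos: [0.596, -0.1212, 0.0643]
tool_rot: [3.138, -0.152, 0.003]
contact_force: [0.6, 0.2, 6.0]
width: 0.0635
```

arm_command(increments=[{"xyz": [0,0,0],"twist": [0,0,0],"jaw": 50},{"xyz": [0,0,0],"twist": [0,0,0],"jaw": 50},{"xyz": [0,0,0],"twist": [0,0,0],"jaw": 50},{"xyz": [0,0,0],"twist": [0,0,0],"jaw": 50}])

```text
clock: 8.87
tool_pos: [0.5961, -0.1212, 0.0643]
tool_rot: [3.138, -0.152, 0.003]
contact_force: [-0.5, 0.5, 5.9]
width: 0.0634
```

arm_command(increments=[{"xyz": [0,0,10],"twist": [0,0,0],"jaw": 50},{"xyz": [0,0,20],"twist": [0,0,0],"jaw": 50},{"xyz": [0,0,20],"twist": [0,0,0],"jaw": 50},{"xyz": [0,0,0],"twist": [0,0,0],"jaw": 50}])

```text
clock: 9.2
tool_pos: [0.5972, -0.1211, 0.1171]
tool_rot: [3.137, -0.151, 0.008]
contact_force: [1.3, 0.3, -3.6]
width: 0.0634
```

```bash
python3 g.py .4228 -.1033 .0667 -5.4
```

```text
t 9.2 pos [ 0.5972 -0.1211  0.1171] w 0.0634 F [ 1.3  0.3 -3.6] q [ 0.42  0.56 -0.42  1.75  0.28  0.89 -0.21]
d_mm [-174.4   17.8  -50.4] twist [0.04 0.29 0.13]
```

arm_command(increments=[{"xyz": [-20,2,0],"twist": [0,0,0],"jaw": 50},{"xyz": [-32,3,0],"twist": [0,0,0],"jaw": 50},{"xyz": [-32,3,0],"twist": [0,0,0],"jaw": 50},{"xyz": [-32,4,0],"twist": [0,0,0],"jaw": 50},{"xyz": [-32,4,0],"twist": [0,0,0],"jaw": 50}])

```text
clock: 9.62
tool_pos: [0.4451, -0.1049, 0.1126]
tool_rot: [-3.138, 0.152, 0.002]
contact_force: [0.1, -0.4, -2.7]
width: 0.0634
```

arm_command(increments=[{"xyz": [-25,2,0],"twist": [0,0,0],"jaw": 50},{"xyz": [0,0,0],"twist": [0,0,0],"jaw": 50},{"xyz": [0,0,-20],"twist": [0,0,0],"jaw": 50},{"xyz": [0,0,0],"twist": [0,0,0],"jaw": 50},{"xyz": [0,0,0],"twist": [0,0,0],"jaw": 50}])

```text
clock: 10.03
tool_pos: [0.4215, -0.1029, 0.0927]
tool_rot: [-3.137, 0.151, 0.004]
contact_force: [0.2, -0.9, -3.4]
width: 0.0632
```

```bash
python3 g.py .4228 -.1033 .0665 -5.4
```

```text
t 10.03 pos [ 0.4215 -0.1029  0.0927] w 0.0632 F [ 0.2 -0.9 -3.4] q [ 0.52  0.35 -0.46  2.17  0.25  0.67 -0.21]
d_mm [  1.3  -0.4 -26.2] twist [-0.04 -0.13  0.12]
```

arm_command(increments=[{"xyz": [1,0,-14],"twist": [0,0,0],"jaw": 50},{"xyz": [0,0,-7],"twist": [0,0,0],"jaw": 50},{"xyz": [0,0,0],"twist": [0,0,0],"jaw": 50},{"xyz": [0,0,0],"twist": [0,0,0],"jaw": 50},{"xyz": [0,0,0],"twist": [0,0,0],"jaw": 50}])

```text
clock: 10.45
tool_pos: [0.4235, -0.103, 0.0726]
tool_rot: [-3.138, 0.151, -0.0]
contact_force: [-0.8, 0.5, -3.5]
width: 0.0635
```

```bash
python3 g.py .4228 -.1033 .0663 -5.4
```

```text
t 10.45 pos [ 0.4235 -0.103   0.0726] w 0.0635 F [-0.8  0.5 -3.5] q [ 0.49  0.39 -0.44  2.18  0.28  0.62 -0.24]
d_mm [-0.7 -0.3 -6.3] twist [-0.01  0.    0.12]
```

arm_command(increments=[{"xyz": [0,0,-3],"twist": [0,0,0],"jaw": 50},{"xyz": [0,0,-2],"twist": [0,0,0],"jaw": 50},{"xyz": [0,0,-1.5],"twist": [0,0,0],"jaw": 50},{"xyz": [0,0,0],"twist": [0,0,0],"jaw": 50},{"xyz": [0,0,0],"twist": [0,0,0],"jaw": 50}])

```text
clock: 10.87
tool_pos: [0.4234, -0.1034, 0.0663]
tool_rot: [3.137, -0.152, 0.001]
contact_force: [-1.8, -0.4, 6.2]
width: 0.0632
```

arm_command(increments=[{"xyz": [0,0,0],"twist": [0,0,0],"jaw": 70},{"xyz": [0,0,0],"twist": [0,0,0],"jaw": 85},{"xyz": [0,0,0],"twist": [0,0,0],"jaw": 85},{"xyz": [0,0,0],"twist": [0,0,0],"jaw": 85},{"xyz": [0,0,0],"twist": [0,0,0],"jaw": 85}])

```text
clock: 11.28
tool_pos: [0.4234, -0.1031, 0.0657]
tool_rot: [-3.138, 0.152, -0.0]
contact_force: [0.1, -0.1, -0.3]
width: 0.0848
```

arm_command(increments=[{"xyz": [0,0,15],"twist": [0,0,0],"jaw": 85},{"xyz": [0,0,25],"twist": [0,0,0],"jaw": 85},{"xyz": [0,0,30],"twist": [0,0,0],"jaw": 85},{"xyz": [0,0,30],"twist": [0,0,0],"jaw": 85},{"xyz": [0,30,0],"twist": [0,0,0],"jaw": 85}])

```text
clock: 11.7
tool_pos: [0.4261, -0.0775, 0.1702]
tool_rot: [3.134, -0.162, 0.011]
contact_force: [2.1, -0.2, -0.2]
width: 0.0847
```

arm_command(increments=[{"xyz": [0,40,0],"twist": [0,0,0],"jaw": 85},{"xyz": [0,40,0],"twist": [0,0,0],"jaw": 85},{"xyz": [0,40,0],"twist": [0,0,0],"jaw": 85},{"xyz": [0,40,0],"twist": [0,0,0],"jaw": 85},{"xyz": [0,0,0],"twist": [0,0,0],"jaw": 85}])

```text
clock: 12.12
tool_pos: [0.4231, 0.095, 0.1665]
tool_rot: [-3.134, 0.137, -0.003]
contact_force: [0.9, -0.2, 0.3]
width: 0.085
```

```bash
python3 g.py .6271 -.1787 .16 84.6; python3 -c "
from h import *
p,d=grab('top');cv2.imwrite('pics/t2.png',p[...,::-1])"
```

```text
t 12.12 pos [0.4231 0.095  0.1665] w 0.085 F [ 0.9 -0.2  0.3] q [ 0.22  0.25 -0.63  2.1   0.19  0.85 -0.6 ]
d_mm [ 204.  -273.7   -6.5] twist [-2.80e-01 -8.00e-02  8.96e+01]
```

View pics/t2.png

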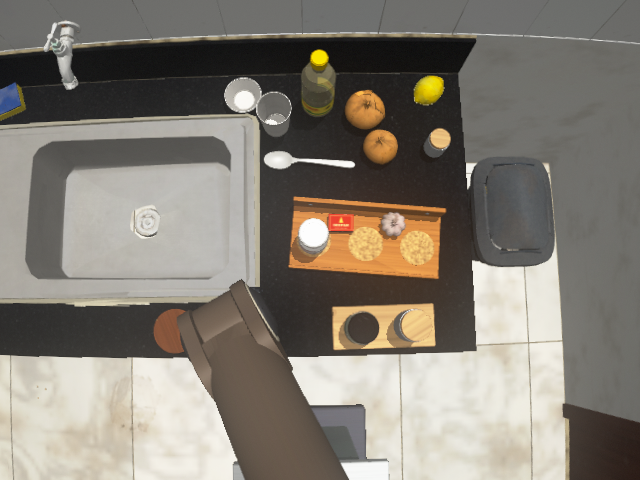

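Both jars stand on the tray: black (361,328), tin (413,325). The white jar (313,236), matchbox (341,222) and garlic (392,224) are unmoved. The cork rounds are visible at (366,244) and (417,247). I'll measure the garlic, corks and jars.

```bash
python3 - <<'E'
from m import *
f=np.load('top.npz');p,d=f['p'],f['d'];P=cloud('top',d);hsv=cv2.cvtColor(p,cv2.COLOR_RGB2HSV)
for nm,(u,v) in dict(mid=(366,244),right=(417,247)).items():
    ring=hsv[v-25:v+25,u-25:u+25]; m=((hsv[...,1]<165)&(hsv[...,2]>120)&(abs(P[...,2]-.01)<.006)).astype(np.uint8)
    _,l=cv2.connectedComponents(m); q=np.argwhere(l==l[v,u])[:,::-1]; c,r=cv2.minEnclosingCircle(q.astype(np.float32)); print(nm,len(q),c,r,onplane('top',[c],.01)[0].round(4),onplane('top',[q.mean(0)],.01)[0].round(4))
u,v=392,224
m=(P[...,2]>.022)&(abs(P[...,0]-.627)<.035)&(abs(P[...,1]+.178)<.04)&(hsv[...,1]<110)
q=np.argwhere(m)[:,::-1];c,r=cv2.minEnclosingCircle(q.astype(np.float32));print('garlic',m.sum(),c,r,onplane('top',[c],.034)[0].round(4),'topz',P[m][:,2].max(), P[m].mean(0).round(4))
q=P[m];t=q[q[:,2]>q[:,2].max()-.006];print('tip',t.mean(0).round(4))
for nm,(u,v),tol in [('white',(313,232),.006),('black',(361,328),.005),('tin',(415,325),.005),('match',(340,222),.004)]:
    m=(abs(P[...,2]-P[v,u,2])<tol).astype(np.uint8);_,l=cv2.connectedComponents(m);q=P[l==l[v,u]];print(nm,len(q),q.mean(0).round(4))
E
```

```text
mid 288796 (319.5, 239.5) 399.30010986328125 [ 0.6054 -0.0266  0.01  ] [ 0.6043 -0.0396  0.01  ]
right 945 (416.5816345214844, 247.58163452148438) 17.788623809814453 [ 0.5845 -0.2282  0.01  ] [ 0.585  -0.2287  0.01  ]
garlic 448 (392.5, 223.5) 12.747649192810059 [ 0.632  -0.1762  0.034 ] topz 0.06352157871316848 [ 0.6304 -0.1753  0.0442]
tip [ 0.6295 -0.1739  0.06  ]
white 686 [ 0.6045 -0.0131  0.1074]
black 665 [ 0.422  -0.1033  0.0931]
tin 750 [ 0.4248 -0.2037  0.1022]
match 413 [ 0.6379 -0.0712  0.0261]
```

arm_command(increments=[{"xyz": [16,-21,0],"twist": [0,0,6.9],"jaw": 85},{"xyz": [16,-21,0],"twist": [0,0,6.9],"jaw": 85},{"xyz": [16,-21,0],"twist": [0,0,6.9],"jaw": 85},{"xyz": [16,-21,0],"twist": [0,0,6.9],"jaw": 85},{"xyz": [16,-21,0],"twist": [0,0,6.9],"jaw": 85}])

```text
clock: 12.58
tool_pos: [0.5036, -0.0205, 0.1655]
tool_rot: [3.039, 0.793, -0.001]
contact_force: [1.2, 0.3, 1.0]
width: 0.085
```

arm_command(increments=[{"xyz": [16,-21,0],"twist": [0,0,6.9],"jaw": 85},{"xyz": [16,-21,0],"twist": [0,0,6.9],"jaw": 85},{"xyz": [16,-21,0],"twist": [0,0,6.9],"jaw": 85},{"xyz": [16,-21,0],"twist": [0,0,6.9],"jaw": 85},{"xyz": [16,-21,0],"twist": [0,0,6.9],"jaw": 85}])

```text
clock: 13.0
tool_pos: [0.5833, -0.1259, 0.1653]
tool_rot: [-2.668, -1.658, 0.002]
contact_force: [0.7, 1.1, -0.7]
width: 0.085
```

arm_command(increments=[{"xyz": [16,-21,0],"twist": [0,0,6.9],"jaw": 85},{"xyz": [16,-21,0],"twist": [0,0,6.9],"jaw": 85},{"xyz": [14,-19,0],"twist": [0,0,6.8],"jaw": 85},{"xyz": [0,0,0],"twist": [0,0,0],"jaw": 85},{"xyz": [0,0,0],"twist": [0,0,0],"jaw": 85}])

```text
clock: 13.42
tool_pos: [0.6286, -0.1868, 0.1644]
tool_rot: [-2.337, -2.097, 0.001]
contact_force: [-0.6, -0.1, -0.6]
width: 0.0847
```

arm_command(increments=[{"xyz": [0,0,0],"twist": [0,0,0],"jaw": 85},{"xyz": [0,0,0],"twist": [0,0,0],"jaw": 85}])

```text
clock: 13.58
tool_pos: [0.6286, -0.1834, 0.1656]
tool_rot: [-2.333, -2.103, 0.001]
contact_force: [-0.5, 0.3, -0.2]
width: 0.085
```

```bash
python3 g.py .629 -.1765 .034 84.6
```

```text
t 13.58 pos [ 0.6286 -0.1834  0.1656] w 0.085 F [-0.5  0.3 -0.2] q [ 0.72  0.66 -0.78  1.57  0.5   1.12  1.29]
d_mm [   0.4    6.9 -131.6] twist [-0.01 -0.04  0.55]
```

arm_command(increments=[{"xyz": [0,3,-20],"twist": [0,0,0.5],"jaw": 85},{"xyz": [0,0,-20],"twist": [0,0,0],"jaw": 85},{"xyz": [0,0,-10],"twist": [0,0,0],"jaw": 85},{"xyz": [0,0,0],"twist": [0,0,0],"jaw": 85},{"xyz": [0,0,0],"twist": [0,0,0],"jaw": 85}])

```text
clock: 14.0
tool_pos: [0.6291, -0.1806, 0.1158]
tool_rot: [-2.323, -2.114, 0.001]
contact_force: [-0.1, -0.5, 0.1]
width: 0.0849
```

```bash
python3 g.py .629 -.1765 .034 84.6
```

```text
t 14.0 pos [ 0.6291 -0.1806  0.1158] w 0.0849 F [-0.1 -0.5  0.1] q [ 0.7   0.71 -0.75  1.61  0.55  1.04  1.26]
d_mm [ -0.1   4.1 -81.8] twist [-0.01 -0.04  0.  ]
```

arm_command(increments=[{"xyz": [0,4,-10],"twist": [0,0,0],"jaw": 85},{"xyz": [0,0,-15],"twist": [0,0,0],"jaw": 85},{"xyz": [0,0,0],"twist": [0,0,0],"jaw": 85},{"xyz": [0,0,0],"twist": [0,0,0],"jaw": 85},{"xyz": [0,0,0],"twist": [0,0,0],"jaw": 85}])

```text
clock: 14.42
tool_pos: [0.6293, -0.1771, 0.0906]
tool_rot: [-2.324, -2.114, 0.0]
contact_force: [-0.6, 0.4, -0.1]
width: 0.0849
```

```bash
python3 g.py .629 -.1765 .034 84.6;  python3 -c "
from h import *
p,d=grab('scene'); a=cv2.resize(p[130:290,290:470],None,fx=3.6,fy=3.6,interpolation=cv2.INTER_CUBIC); cv2.imwrite('pics/s3.png',a[...,::-1])"
```

```text
t 14.42 pos [ 0.6293 -0.1771  0.0906] w 0.0849 F [-0.6  0.4 -0.1] q [ 0.68  0.74 -0.74  1.63  0.57  1.    1.24]
d_mm [ -0.3   0.6 -56.6] twist [-0.01 -0.01  0.03]
```

View pics/s3.png

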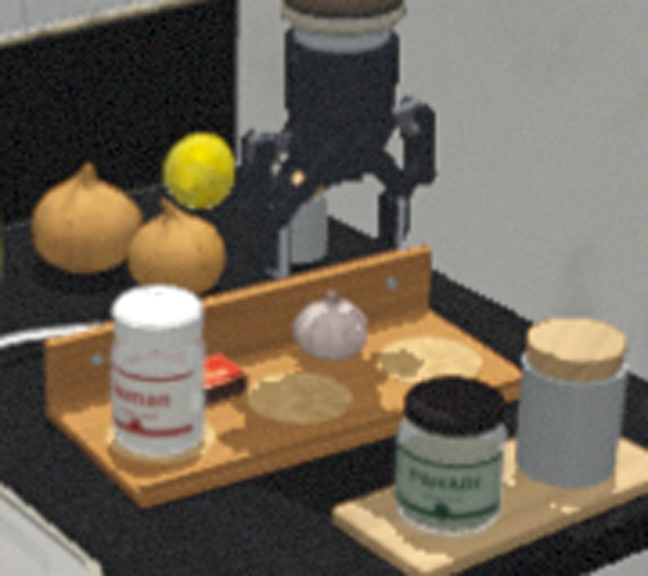

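The fingers (283,260) and (395,240) straddle the garlic (331,325), with clear space on both sides. Next I'll descend and grip.

arm_command(increments=[{"xyz": [0,0.5,-20],"twist": [0,0,0],"jaw": 85},{"xyz": [0,0,-20],"twist": [0,0,0],"jaw": 85},{"xyz": [0,0,-16],"twist": [0,0,0],"jaw": 85},{"xyz": [0,0,0],"twist": [0,0,0],"jaw": 85},{"xyz": [0,0,0],"twist": [0,0,0],"jaw": 85}])

```text
clock: 14.88
tool_pos: [0.6289, -0.1764, 0.0342]
tool_rot: [-2.323, -2.113, 0.001]
contact_force: [-0.3, 0.7, 0.5]
width: 0.0849
```

arm_command(increments=[{"xyz": [0,0,0],"twist": [0,0,0],"jaw": 60},{"xyz": [0,0,0],"twist": [0,0,0],"jaw": 52},{"xyz": [0,0,0],"twist": [0,0,0],"jaw": 40},{"xyz": [0,0,0],"twist": [0,0,0],"jaw": 40},{"xyz": [0,0,0],"twist": [0,0,0],"jaw": 40}], grip_force=25)

```text
clock: 15.3
tool_pos: [0.6301, -0.1767, 0.0364]
tool_rot: [2.323, 2.112, 0.001]
contact_force: [-0.8, -0.8, 5.6]
width: 0.0489
```

arm_command(increments=[{"xyz": [0,0,0],"twist": [0,0,0],"jaw": 40},{"xyz": [0,0,0],"twist": [0,0,0],"jaw": 40},{"xyz": [0,0,0],"twist": [0,0,0],"jaw": 40}])

```text
clock: 15.55
tool_pos: [0.6301, -0.1767, 0.0364]
tool_rot: [2.323, 2.112, 0.001]
contact_force: [-1.6, 0.3, 5.0]
width: 0.0492
```

```bash
python3 g.py .4218 .2724 .15 84.6
```

```text
t 15.55 pos [ 0.6301 -0.1767  0.0364] w 0.0492 F [-1.6  0.3  5. ] q [ 0.66  0.8  -0.69  1.65  0.62  0.91  1.2 ]
d_mm [-208.3  449.1  113.6] twist [0.05 0.11 0.03]
```

arm_command(increments=[{"xyz": [0,0,10],"twist": [0,0,0],"jaw": 40},{"xyz": [0,0,25],"twist": [0,0,0],"jaw": 40},{"xyz": [0,0,30],"twist": [0,0,0],"jaw": 40},{"xyz": [0,0,30],"twist": [0,0,0],"jaw": 40},{"xyz": [0,0,25],"twist": [0,0,0],"jaw": 40}])

```text
clock: 15.97
tool_pos: [0.6297, -0.1763, 0.1578]
tool_rot: [2.323, 2.113, 0.002]
contact_force: [1.4, -0.0, -0.5]
width: 0.0488
```

arm_command(increments=[{"xyz": [-14,20,0],"twist": [0,0,0],"jaw": 40},{"xyz": [-14,30,0],"twist": [0,0,0],"jaw": 40},{"xyz": [-14,30,0],"twist": [0,0,0],"jaw": 40},{"xyz": [-14,30,0],"twist": [0,0,0],"jaw": 40},{"xyz": [-14,30,0],"twist": [0,0,0],"jaw": 40}])

```text
clock: 16.38
tool_pos: [0.5585, -0.0354, 0.1558]
tool_rot: [2.324, 2.113, 0.001]
contact_force: [0.8, -0.2, -0.7]
width: 0.0489
```

arm_command(increments=[{"xyz": [-14,30,0],"twist": [0,0,0],"jaw": 40},{"xyz": [-14,30,0],"twist": [0,0,0],"jaw": 40},{"xyz": [-14,30,0],"twist": [0,0,0],"jaw": 40},{"xyz": [-14,30,0],"twist": [0,0,0],"jaw": 40},{"xyz": [-14,30,0],"twist": [0,0,0],"jaw": 40}])

```text
clock: 16.8
tool_pos: [0.4885, 0.1147, 0.1557]
tool_rot: [2.323, 2.113, 0.001]
contact_force: [1.2, 0.1, -1.4]
width: 0.0486
```

arm_command(increments=[{"xyz": [-14,30,0],"twist": [0,0,0],"jaw": 40},{"xyz": [-14,30,0],"twist": [0,0,0],"jaw": 40},{"xyz": [-14,30,0],"twist": [0,0,0],"jaw": 40},{"xyz": [-14,30,0],"twist": [0,0,0],"jaw": 40},{"xyz": [-12,25,0],"twist": [0,0,0],"jaw": 40}])

```text
clock: 17.22
tool_pos: [0.4201, 0.2607, 0.1558]
tool_rot: [2.323, 2.115, 0.002]
contact_force: [0.3, 0.8, -0.9]
width: 0.0491
```

arm_command(increments=[{"xyz": [0,0,0],"twist": [0,0,0],"jaw": 40},{"xyz": [0,0,0],"twist": [0,0,0],"jaw": 40},{"xyz": [0,0,0],"twist": [0,0,0],"jaw": 40},{"xyz": [0,0,0],"twist": [0,0,0],"jaw": 40}])

```text
clock: 17.55
tool_pos: [0.4219, 0.2573, 0.1549]
tool_rot: [2.325, 2.111, -0.0]
contact_force: [-0.2, -0.7, -1.4]
width: 0.0488
```

```bash
python3 g.py .4218 .2724 .0404 84.6; python3 -c "
from h import *
p,d=grab('scene'); a=cv2.resize(p[230:380,180:350],None,fx=3.6,fy=3.6,interpolation=cv2.INTER_CUBIC); cv2.imwrite('pics/s4.png',a[...,::-1])"
```

```text
t 17.55 pos [0.4219 0.2573 0.1549] w 0.0488 F [-0.2 -0.7 -1.4] q [ 0.07  0.45 -0.91  1.97  0.44  0.93  0.42]
d_mm [-1.000e-01  1.510e+01 -1.145e+02] twist [0.04 0.03 0.12]
```

View pics/s4.png

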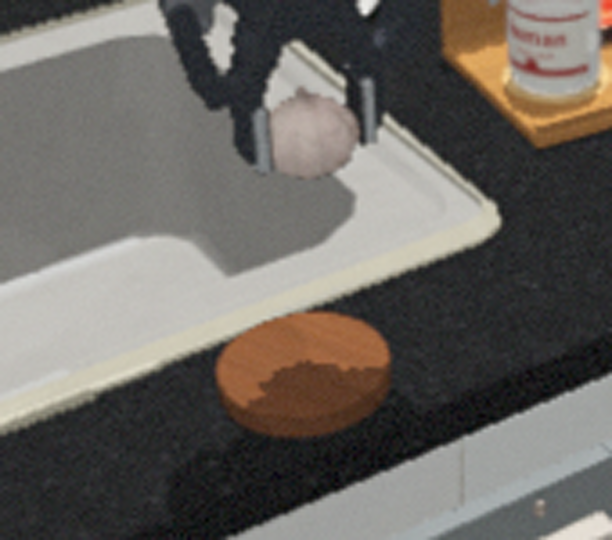

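The garlic hangs upright between the pads at (310,135), above the board at (303,365). I need 15 mm in y and then a lowering move.

arm_command(increments=[{"xyz": [0,15,0],"twist": [0,0,0],"jaw": 40},{"xyz": [0,0,-30],"twist": [0,0,0],"jaw": 40},{"xyz": [0,0,-30],"twist": [0,0,0],"jaw": 40},{"xyz": [0,0,-20],"twist": [0,0,0],"jaw": 40},{"xyz": [0,0,0],"twist": [0,0,0],"jaw": 40}])

```text
clock: 18.02
tool_pos: [0.4201, 0.2707, 0.0713]
tool_rot: [-2.325, -2.111, 0.01]
contact_force: [-0.9, -0.8, -1.5]
width: 0.049
```

arm_command(increments=[{"xyz": [0,0,0],"twist": [0,0,0],"jaw": 40},{"xyz": [0,0,0],"twist": [0,0,0],"jaw": 40},{"xyz": [0,0,0],"twist": [0,0,0],"jaw": 40}])

```text
clock: 18.27
tool_pos: [0.4223, 0.2738, 0.0762]
tool_rot: [2.325, 2.112, 0.004]
contact_force: [0.8, 0.7, -1.7]
width: 0.049
```

```bash
python3 g.py .4218 .2724 .0404 84.6
```

```text
t 18.27 pos [0.4223 0.2738 0.0762] w 0.049 F [ 0.8  0.7 -1.7] q [-0.05  0.57 -0.81  2.01  0.58  0.8   0.28]
d_mm [ -0.5  -1.4 -35.8] twist [-0.07  0.11  0.08]
```

arm_command(increments=[{"xyz": [0,-1.5,-15],"twist": [0,0,0],"jaw": 40},{"xyz": [0,0,-12],"twist": [0,0,0],"jaw": 40},{"xyz": [0,0,0],"twist": [0,0,0],"jaw": 40},{"xyz": [0,0,0],"twist": [0,0,0],"jaw": 40},{"xyz": [0,0,0],"twist": [0,0,0],"jaw": 40}])

```text
clock: 18.68
tool_pos: [0.4214, 0.2722, 0.0482]
tool_rot: [-2.324, -2.114, -0.001]
contact_force: [0.4, 1.0, 0.1]
width: 0.049
```

```bash
python3 g.py .4218 .2724 .0404 84.6
```

```text
t 18.68 pos [0.4214 0.2722 0.0482] w 0.049 F [0.4 1.  0.1] q [-0.08  0.61 -0.77  2.03  0.63  0.75  0.24]
d_mm [ 0.4  0.2 -7.8] twist [-0.02  0.02  0.02]
```

arm_command(increments=[{"xyz": [0,0,-4],"twist": [0,0,0],"jaw": 40},{"xyz": [0,0,-2],"twist": [0,0,0],"jaw": 40},{"xyz": [0,0,-2],"twist": [0,0,0],"jaw": 40},{"xyz": [0,0,0],"twist": [0,0,0],"jaw": 40},{"xyz": [0,0,0],"twist": [0,0,0],"jaw": 40}])

```text
clock: 19.1
tool_pos: [0.4214, 0.272, 0.0403]
tool_rot: [2.324, 2.113, 0.0]
contact_force: [-2.0, -2.0, 7.8]
width: 0.0491
```

```bash
python3 g.py .4218 .2724 .0404 84.6
```

```text
t 19.1 pos [0.4214 0.272  0.0403] w 0.0491 F [-2.  -2.   7.8] q [-0.09  0.62 -0.76  2.03  0.64  0.73  0.23]
d_mm [0.4 0.4 0.1] twist [0.02 0.04 0.03]
```

arm_command(increments=[{"xyz": [0,0,0.5],"twist": [0,0,0],"jaw": 56},{"xyz": [0,0,0],"twist": [0,0,0],"jaw": 70},{"xyz": [0,0,0],"twist": [0,0,0],"jaw": 85},{"xyz": [0,0,0],"twist": [0,0,0],"jaw": 85},{"xyz": [0,0,0],"twist": [0,0,0],"jaw": 85}])

```text
clock: 19.52
tool_pos: [0.4212, 0.2719, 0.0401]
tool_rot: [-2.324, -2.114, 0.0]
contact_force: [-0.6, 0.0, 0.6]
width: 0.0847
```

arm_command(increments=[{"xyz": [0,0,10],"twist": [0,0,0],"jaw": 85},{"xyz": [0,0,25],"twist": [0,0,0],"jaw": 85},{"xyz": [0,0,30],"twist": [0,0,0],"jaw": 85},{"xyz": [0,0,30],"twist": [0,0,0],"jaw": 85},{"xyz": [0,0,25],"twist": [0,0,0],"jaw": 85}])

```text
clock: 19.93
tool_pos: [0.4211, 0.2724, 0.1627]
tool_rot: [-2.323, -2.114, -0.001]
contact_force: [0.2, 0.1, -0.1]
width: 0.0851
```

```bash
python3 g.py .4222 -.1033 .16 -5.4; python3 -c "
from h import *
p,d=grab('scene'); a=cv2.resize(p[230:380,180:350],None,fx=3.6,fy=3.6,interpolation=cv2.INTER_CUBIC); cv2.imwrite('pics/s5.png',a[...,::-1])
P=cloud('scene',d);h=cv2.cvtColor(p,cv2.COLOR_RGB2HSV);m=(P[...,2]>.022)&(P[...,2]<.085)&(np.hypot(P[...,0]-.4218,P[...,1]-.2724)<.05);q=P[m];print(len(q),q.mean(0),q.min(0),q.max(0),q[q[:,2]>.055].mean(0))"
```

```text
t 19.93 pos [0.4211 0.2724 0.1627] w 0.0851 F [ 0.2  0.1 -0.1] q [ 0.05  0.45 -0.91  1.94  0.44  0.96  0.4 ]
d_mm [   1.1 -375.7   -2.7] twist [-5.000e-02 -1.000e-02  8.999e+01]
488 [0.41336539 0.27823804 0.04268295] [0.39736796 0.24824554 0.02263409] [0.44173649 0.30019012 0.06531697] [0.42072275 0.27538762 0.05901459]
```

View pics/s5.png

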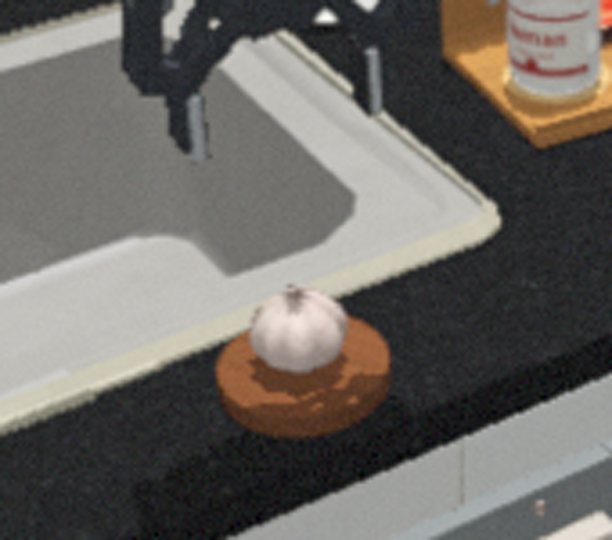

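The garlic sits upright and released in the middle of the board at (298,330); its tip measures (0.421, 0.275). Next I fetch the black jar.

arm_command(increments=[{"xyz": [0,-29,0],"twist": [0,0,-6.9],"jaw": 85},{"xyz": [0,-29,0],"twist": [0,0,-6.9],"jaw": 85},{"xyz": [0,-29,0],"twist": [0,0,-6.9],"jaw": 85},{"xyz": [0,-29,0],"twist": [0,0,-6.9],"jaw": 85},{"xyz": [0,-29,0],"twist": [0,0,-6.9],"jaw": 85}])

```text
clock: 20.4
tool_pos: [0.421, 0.1257, 0.1607]
tool_rot: [2.85, 1.321, 0.001]
contact_force: [0.5, 0.2, -0.0]
width: 0.0849
```

arm_command(increments=[{"xyz": [0,-29,0],"twist": [0,0,-6.9],"jaw": 85},{"xyz": [0,-29,0],"twist": [0,0,-6.9],"jaw": 85},{"xyz": [0,-29,0],"twist": [0,0,-6.9],"jaw": 85},{"xyz": [0,-29,0],"twist": [0,0,-6.9],"jaw": 85},{"xyz": [0,-29,0],"twist": [0,0,-6.9],"jaw": 85}])

```text
clock: 20.82
tool_pos: [0.4211, -0.0193, 0.1608]
tool_rot: [3.114, 0.417, 0.001]
contact_force: [0.3, -0.2, -0.2]
width: 0.085
```

arm_command(increments=[{"xyz": [0,-29,0],"twist": [0,0,-6.9],"jaw": 85},{"xyz": [0,-29,0],"twist": [0,0,-6.9],"jaw": 85},{"xyz": [1,-28,0],"twist": [0,0,-7],"jaw": 85},{"xyz": [0,0,0],"twist": [0,0,0],"jaw": 85},{"xyz": [0,0,0],"twist": [0,0,0],"jaw": 85}])

```text
clock: 21.23
tool_pos: [0.4222, -0.1051, 0.1605]
tool_rot: [3.138, -0.147, 0.0]
contact_force: [0.3, 0.9, 0.2]
width: 0.0846
```

arm_command(increments=[{"xyz": [0,0,0],"twist": [0,0,0],"jaw": 85},{"xyz": [0,0,0],"twist": [0,0,0],"jaw": 85}])

```text
clock: 21.4
tool_pos: [0.4224, -0.1028, 0.1604]
tool_rot: [-3.138, 0.139, -0.0]
contact_force: [0.3, -0.4, 1.0]
width: 0.0849
```

```bash
python3 g.py .4234 -.1033 .0665 -5.4
```

```text
t 21.4 pos [ 0.4224 -0.1028  0.1604] w 0.0849 F [ 0.3 -0.4  1. ] q [ 0.57  0.24 -0.51  2.11  0.16  0.83 -0.12]
d_mm [  1.   -0.5 -93.9] twist [-0.02  0.02 -0.34]
```

arm_command(increments=[{"xyz": [1,-0.5,-25],"twist": [0,0,0],"jaw": 85},{"xyz": [0,0,-25],"twist": [0,0,0],"jaw": 85},{"xyz": [0,0,-25],"twist": [0,0,0],"jaw": 85},{"xyz": [0,0,-18],"twist": [0,0,0],"jaw": 85},{"xyz": [0,0,0],"twist": [0,0,0],"jaw": 85}])

```text
clock: 21.82
tool_pos: [0.4214, -0.1029, 0.0646]
tool_rot: [-3.137, 0.138, 0.008]
contact_force: [-1.8, -0.1, -0.2]
width: 0.0851
```

arm_command(increments=[{"xyz": [0,0,0],"twist": [0,0,0],"jaw": 85},{"xyz": [0,0,0],"twist": [0,0,0],"jaw": 85},{"xyz": [0,0,0],"twist": [0,0,0],"jaw": 85}])

```text
clock: 22.07
tool_pos: [0.4242, -0.1043, 0.0685]
tool_rot: [3.138, -0.142, 0.003]
contact_force: [0.2, -0.6, 0.4]
width: 0.0849
```

```bash
python3 g.py .4234 -.1033 .0665 -5.4
```

```text
t 22.07 pos [ 0.4242 -0.1043  0.0685] w 0.0849 F [ 0.2 -0.6  0.4] q [ 0.5   0.4  -0.44  2.19  0.3   0.61 -0.25]
d_mm [-0.8  1.  -2. ] twist [ 0.03  0.12 -0.21]
```

arm_command(increments=[{"xyz": [0,0,0],"twist": [0,0,0],"jaw": 60},{"xyz": [0,0,0],"twist": [0,0,0],"jaw": 60},{"xyz": [0,0,0],"twist": [0,0,0],"jaw": 60},{"xyz": [0,0,0],"twist": [0,0,0],"jaw": 50},{"xyz": [0,0,0],"twist": [0,0,0],"jaw": 50}], grip_force=35)

```text
clock: 22.48
tool_pos: [0.4237, -0.1047, 0.0684]
tool_rot: [3.137, -0.144, 0.002]
contact_force: [-3.4, 0.9, 11.1]
width: 0.0634
```

arm_command(increments=[{"xyz": [0,0,0],"twist": [0,0,0],"jaw": 50},{"xyz": [0,0,0],"twist": [0,0,0],"jaw": 50},{"xyz": [0,0,0],"twist": [0,0,0],"jaw": 50}])

```text
clock: 22.73
tool_pos: [0.4237, -0.1047, 0.0684]
tool_rot: [3.137, -0.144, 0.002]
contact_force: [-3.1, 1.4, 11.6]
width: 0.0631
```

```bash
python3 g.py .5961 -.1212 .0643 -5.4
```

```text
t 22.73 pos [ 0.4237 -0.1047  0.0684] w 0.0631 F [-3.1  1.4 11.6] q [ 0.5   0.4  -0.44  2.19  0.3   0.61 -0.25]
d_mm [172.4 -16.5  -4.1] twist [ 0.05  0.07 -0.15]
```

arm_command(increments=[{"xyz": [0,0,10],"twist": [0,0,0],"jaw": 50},{"xyz": [0,0,20],"twist": [0,0,0],"jaw": 50},{"xyz": [0,0,20],"twist": [0,0,0],"jaw": 50},{"xyz": [0,0,0],"twist": [0,0,0],"jaw": 50},{"xyz": [20,-2,0],"twist": [0,0,0],"jaw": 50}])

```text
clock: 23.15
tool_pos: [0.4404, -0.107, 0.118]
tool_rot: [3.137, -0.144, -0.003]
contact_force: [-1.6, -0.2, -4.7]
width: 0.0632
```

arm_command(increments=[{"xyz": [32,-3,0],"twist": [0,0,0],"jaw": 50},{"xyz": [32,-3,0],"twist": [0,0,0],"jaw": 50},{"xyz": [32,-3,0],"twist": [0,0,0],"jaw": 50},{"xyz": [32,-4,0],"twist": [0,0,0],"jaw": 50},{"xyz": [24,-3,0],"twist": [0,0,0],"jaw": 50}])

```text
clock: 23.57
tool_pos: [0.5973, -0.1229, 0.1168]
tool_rot: [-3.138, 0.144, -0.001]
contact_force: [0.9, 0.2, -3.1]
width: 0.0634
```

arm_command(increments=[{"xyz": [0,0,-10],"twist": [0,0,0],"jaw": 50},{"xyz": [0,0,0],"twist": [0,0,0],"jaw": 50},{"xyz": [0,0,0],"twist": [0,0,0],"jaw": 50},{"xyz": [0,0,0],"twist": [0,0,0],"jaw": 50},{"xyz": [0,0,0],"twist": [0,0,0],"jaw": 50}])

```text
clock: 23.98
tool_pos: [0.5944, -0.1227, 0.1075]
tool_rot: [3.138, -0.143, -0.001]
contact_force: [0.7, -0.4, -3.7]
width: 0.0636
```

```bash
python3 g.py .5961 -.1225 .0664 -5.4
```

```text
t 23.98 pos [ 0.5944 -0.1227  0.1075] w 0.0636 F [ 0.7 -0.4 -3.7] q [ 0.43  0.57 -0.43  1.75  0.29  0.88 -0.22]
d_mm [  1.7   0.2 -41.1] twist [ 0.01 -0.02 -0.17]
```

arm_command(increments=[{"xyz": [1.5,0,-15],"twist": [0,0,0],"jaw": 50},{"xyz": [0,0,-15],"twist": [0,0,0],"jaw": 50},{"xyz": [0,0,-5],"twist": [0,0,0],"jaw": 50},{"xyz": [0,0,0],"twist": [0,0,0],"jaw": 50},{"xyz": [0,0,0],"twist": [0,0,0],"jaw": 50}])

```text
clock: 24.4
tool_pos: [0.5966, -0.1226, 0.0726]
tool_rot: [3.138, -0.144, -0.0]
contact_force: [0.7, -0.2, -3.5]
width: 0.0628
```

arm_command(increments=[{"xyz": [0,0,0],"twist": [0,0,0],"jaw": 50},{"xyz": [0,0,0],"twist": [0,0,0],"jaw": 50}])

```text
clock: 24.57
tool_pos: [0.5973, -0.1227, 0.0732]
tool_rot: [3.138, -0.143, 0.002]
contact_force: [0.0, -0.4, -2.9]
width: 0.0633
```

```bash
python3 g.py .5961 -.1225 .0664 -5.4
```

```text
t 24.57 pos [ 0.5973 -0.1227  0.0732] w 0.0633 F [ 0.  -0.4 -2.9] q [ 0.42  0.62 -0.41  1.77  0.32  0.82 -0.24]
d_mm [-1.2  0.2 -6.8] twist [ 0.02  0.09 -0.17]
```

arm_command(increments=[{"xyz": [-1,0,-3],"twist": [0,0,0],"jaw": 50},{"xyz": [0,0,-2],"twist": [0,0,0],"jaw": 50},{"xyz": [0,0,-2],"twist": [0,0,0],"jaw": 50},{"xyz": [0,0,0],"twist": [0,0,0],"jaw": 50},{"xyz": [0,0,0],"twist": [0,0,0],"jaw": 50}])

```text
clock: 24.98
tool_pos: [0.5958, -0.1227, 0.0666]
tool_rot: [3.137, -0.144, 0.0]
contact_force: [-4.5, 0.2, 10.7]
width: 0.0635
```

```bash
python3 g.py .5961 -.1225 .0664 -5.4
```

```text
t 24.98 pos [ 0.5958 -0.1227  0.0666] w 0.0635 F [-4.5  0.2 10.7] q [ 0.42  0.62 -0.41  1.78  0.33  0.81 -0.24]
d_mm [ 0.3  0.2 -0.2] twist [ 0.05  0.02 -0.16]
```

Seated. I'll release, lift, then go to the tin on the tray.

arm_command(increments=[{"xyz": [0,0,0],"twist": [0,0,0],"jaw": 70},{"xyz": [0,0,0],"twist": [0,0,0],"jaw": 85},{"xyz": [0,0,0],"twist": [0,0,0],"jaw": 85},{"xyz": [0,0,0],"twist": [0,0,0],"jaw": 85},{"xyz": [0,0,0],"twist": [0,0,0],"jaw": 85}])

```text
clock: 25.4
tool_pos: [0.5958, -0.1226, 0.0651]
tool_rot: [-3.138, 0.143, -0.0]
contact_force: [-0.4, -0.1, 0.8]
width: 0.085
```

arm_command(increments=[{"xyz": [0,0,15],"twist": [0,0,0],"jaw": 85},{"xyz": [0,0,25],"twist": [0,0,0],"jaw": 85},{"xyz": [0,0,30],"twist": [0,0,0],"jaw": 85},{"xyz": [0,0,25],"twist": [0,0,0],"jaw": 85},{"xyz": [0,0,0],"twist": [0,0,0],"jaw": 85}])

```text
clock: 25.82
tool_pos: [0.5987, -0.1226, 0.1655]
tool_rot: [3.137, -0.143, 0.012]
contact_force: [0.5, -0.5, -0.0]
width: 0.0849
```

arm_command(increments=[{"xyz": [-34,-16,0],"twist": [0,0,0],"jaw": 85},{"xyz": [-34,-16,0],"twist": [0,0,0],"jaw": 85},{"xyz": [-34,-16,0],"twist": [0,0,0],"jaw": 85},{"xyz": [-34,-16,0],"twist": [0,0,0],"jaw": 85},{"xyz": [-34,-16,0],"twist": [0,0,0],"jaw": 85}])

```text
clock: 26.23
tool_pos: [0.424, -0.203, 0.1598]
tool_rot: [3.138, -0.143, -0.0]
contact_force: [-0.0, -0.8, 0.6]
width: 0.0849
```

arm_command(increments=[{"xyz": [0,0,0],"twist": [0,0,0],"jaw": 85},{"xyz": [0,0,0],"twist": [0,0,0],"jaw": 85},{"xyz": [0,0,0],"twist": [0,0,0],"jaw": 85},{"xyz": [0,0,0],"twist": [0,0,0],"jaw": 85}])

```text
clock: 26.57
tool_pos: [0.427, -0.202, 0.1603]
tool_rot: [-3.138, 0.142, -0.002]
contact_force: [0.3, 0.2, -0.4]
width: 0.0851
```

```bash
python3 g.py .4256 -.2035 .0665 -5.4
```

```text
t 26.57 pos [ 0.427  -0.202   0.1603] w 0.0851 F [ 0.3  0.2 -0.4] q [ 0.74  0.3  -0.47  2.03  0.18  0.85  0.08]
d_mm [ -1.4  -1.5 -93.8] twist [-0.02  0.06 -0.24]
```

arm_command(increments=[{"xyz": [-1,-1,-25],"twist": [0,0,0],"jaw": 85},{"xyz": [0,0,-25],"twist": [0,0,0],"jaw": 85},{"xyz": [0,0,-25],"twist": [0,0,0],"jaw": 85},{"xyz": [0,0,-18],"twist": [0,0,0],"jaw": 85},{"xyz": [0,0,0],"twist": [0,0,0],"jaw": 85}])

```text
clock: 26.98
tool_pos: [0.4239, -0.2017, 0.064]
tool_rot: [-3.135, 0.14, 0.007]
contact_force: [-0.1, 0.1, 0.1]
width: 0.0848
```

arm_command(increments=[{"xyz": [0,0,0],"twist": [0,0,0],"jaw": 85},{"xyz": [0,0,0],"twist": [0,0,0],"jaw": 85},{"xyz": [0,0,0],"twist": [0,0,0],"jaw": 85}])

```text
clock: 27.23
tool_pos: [0.426, -0.2036, 0.0684]
tool_rot: [3.138, -0.142, 0.003]
contact_force: [-0.3, 0.4, -0.3]
width: 0.085
```

arm_command(increments=[{"xyz": [0,0,0],"twist": [0,0,0],"jaw": 58},{"xyz": [0,0,0],"twist": [0,0,0],"jaw": 58},{"xyz": [0,0,0],"twist": [0,0,0],"jaw": 58},{"xyz": [0,0,0],"twist": [0,0,0],"jaw": 50},{"xyz": [0,0,0],"twist": [0,0,0],"jaw": 50}])

```text
clock: 27.65
tool_pos: [0.4255, -0.2039, 0.0683]
tool_rot: [3.137, -0.144, 0.003]
contact_force: [0.1, 0.7, 7.1]
width: 0.0621
```

arm_command(increments=[{"xyz": [0,0,0],"twist": [0,0,0],"jaw": 50},{"xyz": [0,0,0],"twist": [0,0,0],"jaw": 50},{"xyz": [0,0,0],"twist": [0,0,0],"jaw": 50}])

```text
clock: 27.9
tool_pos: [0.4255, -0.2039, 0.0683]
tool_rot: [3.137, -0.144, 0.003]
contact_force: [-0.4, 0.7, 6.2]
width: 0.0621
```

```bash
python3 g.py .5863 -.2285 .0647 -5.4
```

```text
t 27.9 pos [ 0.4255 -0.2039  0.0683] w 0.0621 F [-0.4  0.7  6.2] q [ 0.68  0.44 -0.41  2.11  0.29  0.64 -0.02]
d_mm [160.8 -24.6  -3.6] twist [ 0.06  0.1  -0.16]
```

arm_command(increments=[{"xyz": [0,0,10],"twist": [0,0,0],"jaw": 50},{"xyz": [0,0,20],"twist": [0,0,0],"jaw": 50},{"xyz": [0,0,20],"twist": [0,0,0],"jaw": 50},{"xyz": [0,0,0],"twist": [0,0,0],"jaw": 50},{"xyz": [20,-4,0],"twist": [0,0,0],"jaw": 50}])

```text
clock: 28.32
tool_pos: [0.4422, -0.2079, 0.1184]
tool_rot: [3.137, -0.145, -0.002]
contact_force: [-0.3, -0.3, -2.9]
width: 0.0619
```

arm_command(increments=[{"xyz": [30,-5,0],"twist": [0,0,0],"jaw": 50},{"xyz": [30,-5,0],"twist": [0,0,0],"jaw": 50},{"xyz": [30,-5,0],"twist": [0,0,0],"jaw": 50},{"xyz": [30,-4,0],"twist": [0,0,0],"jaw": 50},{"xyz": [20,-2,0],"twist": [0,0,0],"jaw": 50}])

```text
clock: 28.73
tool_pos: [0.587, -0.229, 0.117]
tool_rot: [-3.138, 0.144, -0.002]
contact_force: [-0.2, 0.3, -1.4]
width: 0.0617
```

arm_command(increments=[{"xyz": [0,0,-10],"twist": [0,0,0],"jaw": 50},{"xyz": [0,0,0],"twist": [0,0,0],"jaw": 50},{"xyz": [0,0,0],"twist": [0,0,0],"jaw": 50},{"xyz": [0,0,0],"twist": [0,0,0],"jaw": 50},{"xyz": [0,0,0],"twist": [0,0,0],"jaw": 50}])

```text
clock: 29.15
tool_pos: [0.5839, -0.2288, 0.1075]
tool_rot: [3.138, -0.144, -0.001]
contact_force: [-0.7, 0.3, -1.7]
width: 0.0621
```

```bash
python3 g.py .5858 -.2287 .0663 -5.4
```

```text
t 29.15 pos [ 0.5839 -0.2288  0.1075] w 0.0621 F [-0.7  0.3 -1.7] q [ 0.58  0.6  -0.4   1.7   0.29  0.9  -0.03]
d_mm [  1.9   0.1 -41.2] twist [ 0.02 -0.02 -0.14]
```

arm_command(increments=[{"xyz": [1,0,-15],"twist": [0,0,0],"jaw": 50},{"xyz": [0,0,-15],"twist": [0,0,0],"jaw": 50},{"xyz": [0,0,-5],"twist": [0,0,0],"jaw": 50},{"xyz": [0,0,0],"twist": [0,0,0],"jaw": 50},{"xyz": [0,0,0],"twist": [0,0,0],"jaw": 50}])

```text
clock: 29.57
tool_pos: [0.5856, -0.2287, 0.0727]
tool_rot: [3.138, -0.144, -0.0]
contact_force: [0.4, -0.4, -1.7]
width: 0.0621
```

arm_command(increments=[{"xyz": [0,0,0],"twist": [0,0,0],"jaw": 50},{"xyz": [0,0,-2],"twist": [0,0,0],"jaw": 50},{"xyz": [0,0,-2],"twist": [0,0,0],"jaw": 50},{"xyz": [0,0,0],"twist": [0,0,0],"jaw": 50},{"xyz": [0,0,0],"twist": [0,0,0],"jaw": 50}])

```text
clock: 29.98
tool_pos: [0.5858, -0.2286, 0.0683]
tool_rot: [3.138, -0.143, -0.0]
contact_force: [-0.2, -0.5, -1.1]
width: 0.0618
```

```bash
python3 g.py .5858 -.2287 .0663 -5.4
```

```text
t 29.98 pos [ 0.5858 -0.2286  0.0683] w 0.0618 F [-0.2 -0.5 -1.1] q [ 0.57  0.65 -0.39  1.72  0.31  0.83 -0.05]
d_mm [ 0.  -0.1 -2. ] twist [ 0.   -0.   -0.17]
```

arm_command(increments=[{"xyz": [0,0,-1],"twist": [0,0,0],"jaw": 50},{"xyz": [0,0,-1.2],"twist": [0,0,0],"jaw": 50},{"xyz": [0,0,0],"twist": [0,0,0],"jaw": 50},{"xyz": [0,0,0],"twist": [0,0,0],"jaw": 50},{"xyz": [0,0,0],"twist": [0,0,0],"jaw": 50}])

```text
clock: 30.4
tool_pos: [0.5859, -0.2286, 0.0664]
tool_rot: [3.138, -0.143, 0.0]
contact_force: [-1.1, 0.4, 4.1]
width: 0.0621
```

arm_command(increments=[{"xyz": [0,0,0],"twist": [0,0,0],"jaw": 70},{"xyz": [0,0,0],"twist": [0,0,0],"jaw": 85},{"xyz": [0,0,0],"twist": [0,0,0],"jaw": 85},{"xyz": [0,0,0],"twist": [0,0,0],"jaw": 85},{"xyz": [0,0,0],"twist": [0,0,0],"jaw": 85}])

```text
clock: 30.82
tool_pos: [0.5858, -0.2286, 0.0659]
tool_rot: [-3.138, 0.143, 0.0]
contact_force: [-0.6, -0.3, 0.5]
width: 0.0852
```

arm_command(increments=[{"xyz": [0,0,15],"twist": [0,0,0],"jaw": 85},{"xyz": [0,0,25],"twist": [0,0,0],"jaw": 85},{"xyz": [0,0,30],"twist": [0,0,0],"jaw": 85},{"xyz": [0,0,35],"twist": [0,0,0],"jaw": 85},{"xyz": [-20,10,10],"twist": [0,0,0],"jaw": 85}])

```text
clock: 31.23
tool_pos: [0.5703, -0.2202, 0.1861]
tool_rot: [3.136, -0.145, 0.014]
contact_force: [1.0, 0.5, 1.2]
width: 0.085
```

arm_command(increments=[{"xyz": [-30,25,0],"twist": [0,0,0],"jaw": 85},{"xyz": [-30,25,0],"twist": [0,0,0],"jaw": 85},{"xyz": [-30,25,0],"twist": [0,0,0],"jaw": 85},{"xyz": [-30,25,0],"twist": [0,0,0],"jaw": 85},{"xyz": [-20,35,0],"twist": [0,0,0],"jaw": 85}])

```text
clock: 31.65
tool_pos: [0.4228, -0.0842, 0.1807]
tool_rot: [3.137, -0.148, -0.002]
contact_force: [1.4, 0.3, 0.8]
width: 0.0851
```

arm_command(increments=[{"xyz": [0,35,0],"twist": [0,0,0],"jaw": 85},{"xyz": [0,35,0],"twist": [0,0,0],"jaw": 85},{"xyz": [0,30,0],"twist": [0,0,0],"jaw": 85},{"xyz": [0,30,0],"twist": [0,0,0],"jaw": 85},{"xyz": [0,0,0],"twist": [0,0,0],"jaw": 85}])

```text
clock: 32.07
tool_pos: [0.4258, 0.0522, 0.1817]
tool_rot: [-3.136, 0.133, -0.003]
contact_force: [-0.3, -0.1, -0.4]
width: 0.0849
```

```bash
python3 - <<'E'
from m import *
p,d=grab('top');P=cloud('top',d);cv2.imwrite('pics/t6.png',p[...,::-1])
for nm,(u,v),tol,ref in [('white',(313,232),.006,(.6045,-.0132)),('black',(367,238),.005,(.596,-.1219)),('tin',(424,240),.005,(.5849,-.2284)),('match',(340,222),.004,(.6378,-.0711))]:
    m=(abs(P[...,2]-P[v,u,2])<tol).astype(np.uint8);_,l=cv2.connectedComponents(m);q=P[l==l[v,u]];print(nm,len(q),q.mean(0).round(4),'shift mm',((q.mean(0)[:2]-ref)*1000).round(1))
ps,ds=grab('scene');cv2.imwrite('pics/s6.png',ps[...,::-1]);P=cloud('scene',ds);m=(P[...,2]>.055)&(P[...,2]<.085)&(np.hypot(P[...,0]-.4218,P[...,1]-.2724)<.04);print('garlic top',m.sum(),P[m].mean(0))
print(robot.observe()['tool_pos'],robot.observe()['contact_force'])
E
```

```text
white 675 [ 0.6044 -0.0131  0.1074] shift mm [-0.1  0.1]
black 721 [ 0.5942 -0.1224  0.0914] shift mm [-1.8 -0.5]
tin 725 [ 0.5845 -0.2281  0.1   ] shift mm [-0.4  0.3]
match 315 [ 0.6386 -0.0713  0.0269] shift mm [ 0.8 -0.2]
garlic top 22 [0.41975929 0.27582553 0.05979781]
[0.4257308  0.04738601 0.18113941] [-0.95004953  0.19192947 -0.58210401]
```

View pics/t6.png

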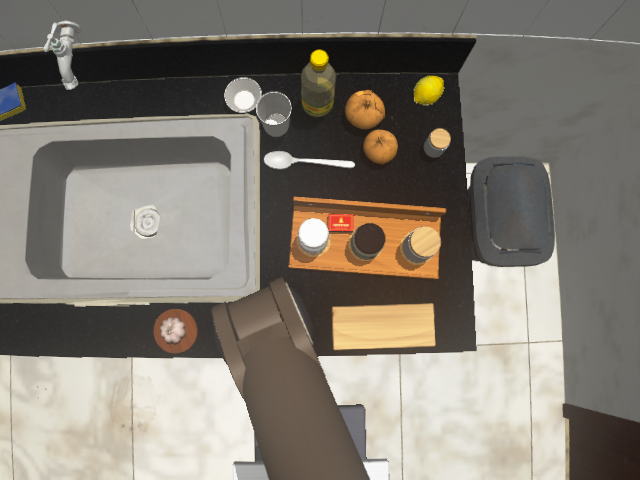

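View pics/s6.png

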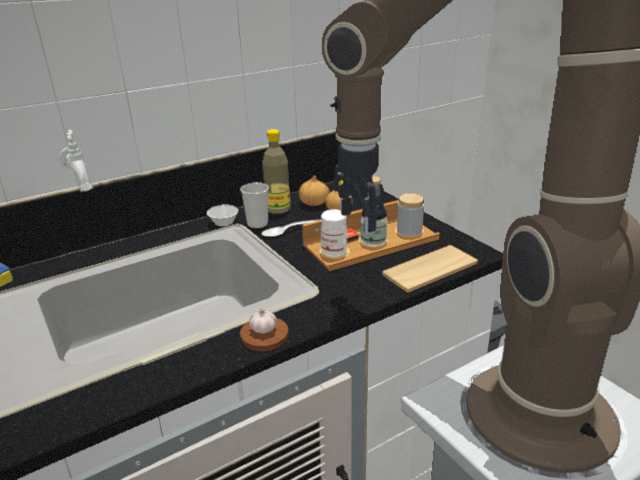

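The top view shows the jars at (313,236), (368,242) and (421,245), the matchbox at (341,222), and the garlic centred on the board at (173,330). The scene view shows everything upright and the tool clear of it all. I'll hand it in.

```bash
python3 -c "
from rig import robot
robot.hand_in(); print(robot.observe()['clock'])"
```

```text
the job is handed in; nothing more can be done
the job is handed in; nothing more can be done
```

I stood the black jar and the steel tin on the tray together and set the garlic upright on the round board. Then I put both jars back on their places and handed the job in at about 32 s on the robot's clock (limit 125 s). No verdict came back.

The last checks, all from the cameras before handing in, agreed with the task:
- **Jars:** measured shift from the start was 0.1 mm for the white jar, 1.9 mm for the black jar and 0.5 mm for the tin. All three stood upright.
- **Matchbox:** 0.8 mm from its start, which is within measuring noise.
- **Garlic:** upright, about 4 mm from the board's centre, judged by its tip.
- **Gripper:** open and clear of everything, with only noise on the force reading.

No check failed. I used 10 pictures of the 14 allowed. The last angle check was by eye in the pictures, not measured.

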